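Press a ceramic knob home with the bench ratchet clamp

TASK

The little wooden trinket box stands in the bench ratchet clamp with its new ceramic knob only started in its hole. Pump the orange trigger until the jaw has pushed the knob fully home against the box front, without forcing the trigger once it goes hard, or the knob cracks. Then press the orange thumb release until the jaw has gone right back, lift the box out and stand it upright, gently, on the empty half of the cork mat beside the finished box, leaving everything else where it is.

Things in the scene. Friction and masses are not known exactly. Their poses are not given: they have to be found in the camera images.
- clamp: Bench ratchet clamp screwed down: plywood board 385 x 112 x 18 mm, dark steel housing at one end, upright end stop at the other. Origin: on the table, on the clamp's line. x: level, the pressing direction, housing to end stop; y across; z up. In it (mm): board x -200..185; housing x -178..-36, 64 high, its cheeks 90 high at x -95..-49; end stop face x 150, 100 high.
- trigger_nose (a point): Front of the orange trigger's round nose (level bar 18 mm thick, 26 wide), the point to push; at rest at clamp x -34, y 0, z 144 mm. It turns about a level pin 62 mm below it. Push it in the clamp's -x direction: a full pull is 48 mm to a firm stop; it clicks at 45. Each click drives the jaw 6 mm on and it stays; a spring returns the trigger, which must come right back before the next pull.
- trigger_pin (a point): The trigger's pivot pin, at clamp x -65, y 0, z 82 mm. Force on the nose: 3 to 5 N running free, 7 to 12 N while the jaw drives the knob, with brief jolts. When the knob is home the trigger goes hard, 10 to 15 mm short of a full pull: stop at 13 to 17 N there and let it back; it takes no further click. Some 22 N on the nose then cracks the knob.
- grip_top (a point): Top of the clamp's fixed dark grip, which stands 32 mm wide and 20 thick behind the trigger, at clamp x -112, y 0, z 150 mm. Keep clear of it, or squeeze the trigger against it; it does not move.
- release_top (a point): Middle of the top of the orange thumb release, a ribbed pad 26 x 26 mm behind the grip; at rest at clamp x -177, y 0, z 75 mm. Pressed down 8 to 10 mm (1 to 2 N, then a firm stop) it lifts the ratchet; with the trigger at rest a spring then takes the jaw right back in about half a second, if it is held down that long. Let up, it engages again.
- jaw: Moving jaw: toothed bar with a dark upright and a black rubber pad 38 x 38 mm, top 92 mm above the table. Axes as the clamp's; its origin is on the clamp's origin when right back and moves along clamp x (0 to 34 mm), so its x in the clamp frame is its travel. The pad's face is 41 mm ahead of the origin, 73 mm up. It starts 0 to 11 mm advanced.
- knob: White ceramic knob with a blue ring, 27 mm across, 22 mm long, its peg started in the front of the trinket box. Axes as the box's; origin on its axis at the shoulder that meets the box front. It slides only along the box's x, against some 15 N. It starts 7 to 12 mm off the box; fully home its origin is at x -30.6, y 0, z 28 mm in the box frame.
- trinket_box: The box being made up: wooden, dark lid (fixed), 60 mm deep (x), 56 wide (y), 56 high, about 0.28 kg. Origin: centre of its underside; the knob is on its -x face. Starts loose in the clamp, knob towards the jaw, back at the end stop, axes nearly the clamp's, on a shelf 45 mm above the table between fences 56 mm above it (outer width 71). Lift it by its two sides (across y), above the fences.
- mat: Cork mat 120 (x) x 200 (y) x 6 mm, fixed to the table, to the left of the clamp. Origin: centre of its underside. Its +y half carries the finished box; its -y half (nearer the clamp) is empty, and the middle of that half is at y -50 mm.
- finished_box: A like trinket box, finished, its knob home, standing loose on the +y half of the mat. Origin: centre of its underside. To be left alone.
- house_1: Cream ceramic house 35 x 42 x 75 mm, a bystander; origin under its centre.
- house_2: Pale green ceramic house 28 x 34 x 60 mm, a bystander; origin under its centre.
- house_3: Pink ceramic house 40 x 48 x 87 mm, a bystander; origin under its centre.
- balm_tin_1: Flat round tin, pink lid, 57 mm across, 20 mm high, a bystander; origin under its centre.
- balm_tin_2: Flat round tin, dark blue lid, 57 mm across, 20 mm high, a bystander; origin under its centre.
There are look-alikes about, which are no part of the job. What is shaped like the trinket_box but turquoise is not meant.

How it is judged:
By the outcome, as a careful person would: the job done as asked, in the order asked, and still so for the second after the job is handed in, with the robot touching nothing.
It also fails if it takes over 72 s, if anything falls off the work surface, if the arm or the gripper's body presses on something with over 40 N, if the wrist force passes 120 N, or if a joint passes its speed limit or range.

ROBOT

A 7-joint arm with a two-finger parallel gripper is mounted at the origin on the work surface; the furniture and walls round the work are solid. World frame = base frame: x ahead of the robot, y to its left, z up, the work surface at z = 0. Lengths are in m, angles in rad, forces in N, time in s.
With the tool pointing down it reaches from about 0.425 to 0.925 m from the base axis. Payload 6.8 kg.
Tool frame: the origin (TCP) lies on the centre line of the jaws, within the pads' length; the fingertips stand 11 mm ahead of it and the grasp point (between the pads) lies 8 mm behind it; z points along the fingers, y is the direction in which the jaws open and shut (so a half turn about z gives the same grasp; the last joint's range is limited). The gripper opens to 85 mm and grips with 20 to 120 N. Pads are 22 mm wide; open, the fingers measure 114 mm over their backs; the gripper's body (76 mm by 85 mm) begins 54 mm behind the grasp point. The pads swing forward as they close: fully open they stand 13 mm farther back than shut.
Start: joints at [1.064, 0.477, 0.022, 1.555, -0.011, 1.109, -0.083], TCP at [0.262, -0.622, 0.22] pointing down, gripper open.
Joint ranges: [-2.96, 2.96], [-0.34, 2.1], [-1.41, 1.46], [0.24, 2.44], [-1.37, 4.51], [0.17, 1.92], [-2.96, 2.96]. Speed limits (rad/s): [2.39, 2.39, 3.14, 3.14, 3.14, 3.14, 3.14].

INTERFACE

Orientations are given as a rotation vector (axis times angle).
In Python, from bench import r gives the robot as it stands.
- The arm moves only by the tool send_rows, never from a script. Its argument "deltas" is a list of rows, each a list of 7 numbers: the opening, from 0 (shut) to 1 (fully open), then the shift along the tool's x, y, z as a fraction of full scale, then the turn, a rotation vector about the tool's x, y, z as a fraction of full scale. In form: [[hand, x, y, z, ax, ay, az], ...]. A call has 1 to 20 rows; each row is the pose to reach, as a shift and turn from the pose commanded when the call began, along the tool's axes at that moment, turning the shorter way round; what a row does not reach only later rows make up. Full scale, the value 1, is 150 mm for a shift and 180 degrees for a turn. A row lasts 1/12 s, in which the tool goes at most 41.7 mm and 7.16 degrees, less where a joint would pass 70% of its speed; a pose out of reach is approached as far as the arm can. A call with a number of a shift or a turn outside -1 to 1 is refused whole. A call with a gripper value outside its range is refused whole. The fingers move at their own pace and stop on an object; "squeeze" is the grip in N (left out, the last holds). Time passes only in rows, so rows that repeat a pose let the fingers close. It gives the time, the measured TCP pose, the force and the opening at its end, in the units of the state.
- r.get_obs(): the state, without advancing time (a new reading comes with each control period).
- r.grab_frame(name): name is "scene" or "top"; returns a dict with "pixels" (480x640x3 uint8, red, green, blue), "camera_matrix" (3x3 intrinsics, pixels), "dist_coeffs" ([k1, k2, p1, p2, k3] as OpenCV has them; the pictures are not rectified), "rvec" (rotation vector, rad) and "tvec" (3), from world to camera coordinates, as OpenCV has them. Camera axes: x right, y down, z forward; pixel columns grow to the right and rows downward; lengths in m; the calibration is good to about 2 mm. A picture is of the moment at which its call begins. There is no depth.
- r.hand_in(): hands the job in, once; it reports no verdict.
The state is a dict: "clock": time; "joints": joint angles; "qvel": joint speeds; "tau": joint torques, N m; "tcp_pos": TCP position; "orientation": TCP orientation; "contact_force": force on the tool from outside, world axes, zero at the start; "moment": the same for the moment, N m; "grip_width": finger opening in m.
Only numpy, scipy, OpenCV 4.12 (cv2) and the standard library are available. Lean on these libraries where they do the work, as an engineer would, in place of code of your own. Each camera call takes 0.05 s, during which the arm holds its last target. There are 200 camera calls.

## Working session

There is one attempt and no reset: what is moved stays moved. The work goes in short steps, Python scripts to look and compute and a tool call to move; the robot and the scene stay as the last step left them, time stands still between calls to the robot, and variables do not carry over. Pictures are saved under pics/ and viewed, about 8 in all and at most 12, crops included, and the job is handed in when it is done.

Besides the shell and the picture viewer there is one more tool, called after "Emit:" by a JSON object that holds its "api" and its "payload", one argument or row to a line. send_rows: Moves the arm, as the interface text tells. Shift numbers are shares of 150 mm and turn numbers shares of 180 degrees, none past 1 either way. Its arguments: {"type":"object","properties":{"deltas":{"type":"array","items":{"type":"array","items":{"type":"number"}}},"squeeze":{"type":"number"}},"required":["deltas"]}

```bash
mkdir -p pics; ls
python3 - <<'E'
from bench import r
import cv2
for n in("scene","top"):
    f=r.grab_frame(n); cv2.imwrite(f"pics/{n}0.png",f["pixels"][:,:,::-1]); print(n,f["camera_matrix"],f["dist_coeffs"],f["rvec"],f["tvec"])
print(r.get_obs())
E
```

```text
pics
scene [[488.53354371   0.         323.6346592 ]
 [  0.         488.53354371 235.56535995]
 [  0.           0.           1.        ]] [0.03780676 0.         0.         0.         0.        ] [ 2.19175534  0.6140585  -0.31480995] [-0.55020328  0.04308952  1.27462988]
top [[532.32941774   0.         319.46173475]
 [  0.         532.32941774 240.31123575]
 [  0.           0.           1.        ]] [0.0309887 0.        0.        0.        0.       ] [ 2.18919916 -2.14606915  0.12123725] [0.19081921 0.51806649 1.23300431]
{'clock': 0.1, 'joints': array([ 1.06389712,  0.47773135,  0.02231715,  1.55632348, -0.01150775,
        1.10932362, -0.08312155]), 'qvel': array([ 0.00084537, -0.0020043 , -0.00090239, -0.00204392, -0.00143891,
        0.00165918, -0.00075324]), 'tau': array([ 5.65854163e-03, -5.97752237e+01,  1.61407158e+00, -2.81952274e+01,
        1.27627503e-02,  5.01862567e-03,  4.70533428e-05]), 'tcp_pos': array([ 0.26190359, -0.62152329,  0.21862543]), 'orientation': array([-3.07776822e+00, -6.21999716e-01,  6.72141854e-04]), 'contact_force': array([ 0.71667175,  0.09410276, -0.4883097 ]), 'moment': array([-0.00820215, -0.00058233,  0.01012062]), 'grip_width': 0.08541061161449653}
```

View pics/scene0.png

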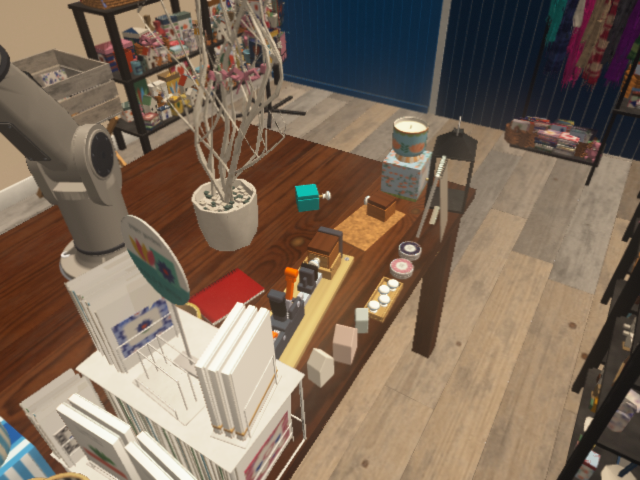

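View pics/top0.png

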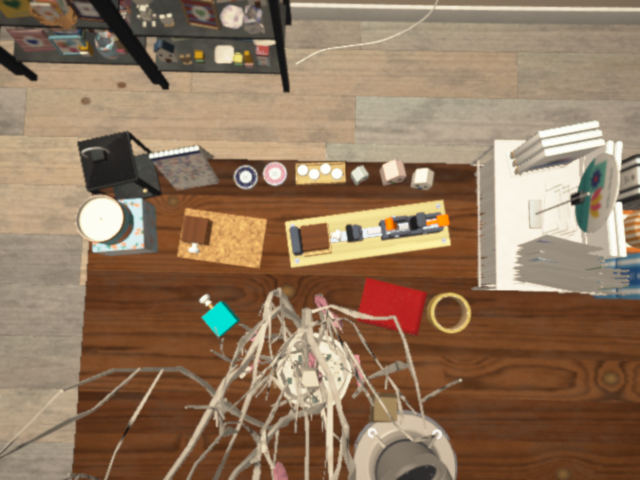

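```bash
cat > h.py <<'E'
import numpy as np,cv2
from scipy.spatial.transform import Rotation as R
def cam(f): return f["camera_matrix"],f["dist_coeffs"],cv2.Rodrigues(np.array(f["rvec"]))[0],np.array(f["tvec"])
def ray(f,px):
    K,d,Rm,t=cam(f); u=cv2.undistortPoints(np.array([[px]],float),K,d)[0,0]
    return -Rm.T@t, Rm.T@np.array([u[0],u[1],1])
def atz(f,px,z):
    c,v=ray(f,px); return c+v*(z-c[2])/v[2]
def proj(f,P): return cv2.projectPoints(np.array(P,float).reshape(-1,3),np.array(f["rvec"]),np.array(f["tvec"]),f["camera_matrix"],f["dist_coeffs"])[0][:,0]
def crop(f,x0,y0,x1,y1,s,name): cv2.imwrite("pics/"+name,cv2.resize(f["pixels"][y0:y1,x0:x1,::-1],None,fx=s,fy=s,interpolation=cv2.INTER_CUBIC))
E
python3 - <<'E'
from bench import r
from h import *
t=r.grab_frame("top");s=r.grab_frame("scene")
crop(t,275,190,475,280,4,"tc.png"); crop(s,240,160,440,310,4,"sc.png")
print(proj(t,[[0,0,0],[.5,0,0],[.5,.3,0]]), "camT",ray(t,(320,240))[0],"camS",ray(s,(320,240))[0])
print("plant pot rough",atz(t,(312,370),.15))
E
```

```text
[[402.35664526 465.36758148]
 [402.52014245 249.03484104]
 [278.34860031 246.54582726]] camT [0.37839161 0.2045871  1.28065155] camS [ 0.98551036 -0.5174074   0.83085534]
plant pot rough [0.22961246 0.21161028 0.15      ]
```

View pics/tc.png

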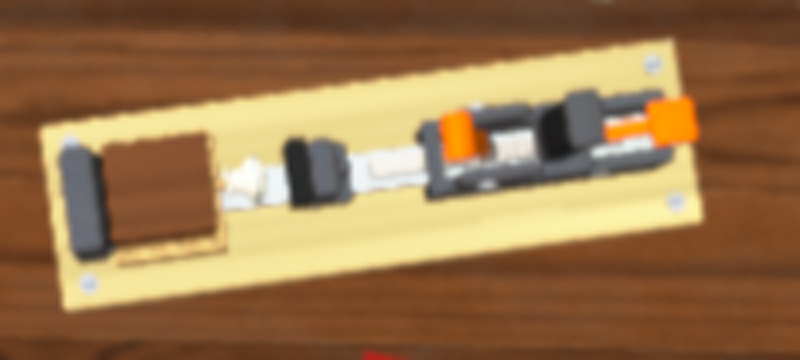

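View pics/sc.png

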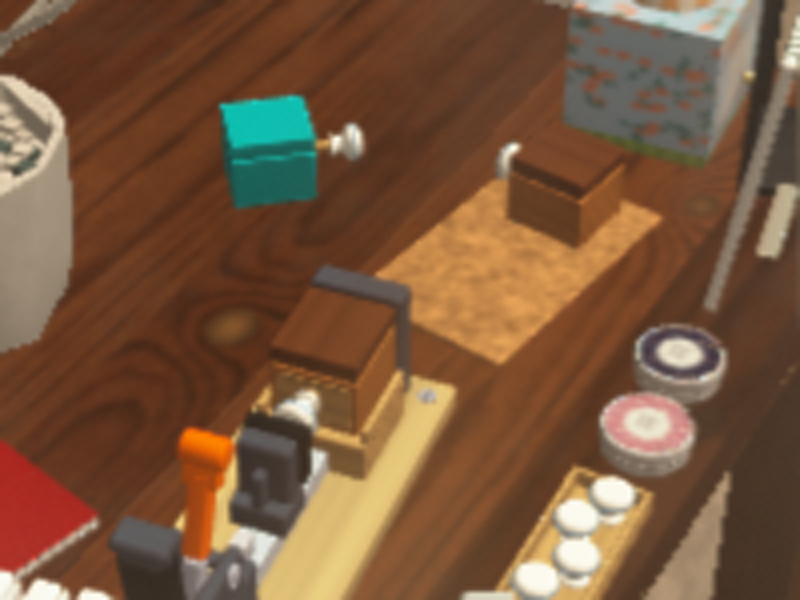

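Run:
```python
from bench import r
from h import *
t=r.grab_frame("top")
c=lambda x,y:((x+.5)/4+275-.5,(y+.5)/4+190-.5)
C=[atz(t,c(*p),.018)[:2] for p in[(40,127),(675,38),(703,222),(67,310)]]
# clamp corners: TL image = +x end, far side (world +x => clamp -y)
L=np.array([[.185,-.056],[-.2,-.056],[-.2,.056],[.185,.056]])
def fit(L,C):
    L=np.array(L);C=np.array(C);lm,cm=L.mean(0),C.mean(0)
    A=(L-lm).T@(C-cm); a=np.arctan2(A[0,1]-A[1,0],A[0,0]+A[1,1]); M=np.array([[np.cos(a),-np.sin(a)],[np.sin(a),np.cos(a)]])
    o=cm-M@lm; return a,o,(C-(L@M.T+o))*1e3
a,o,e=fit(L,C); print("clamp yaw",np.degrees(a),o,"res mm",e.round(1).tolist())
M=[atz(t,p,.006)[:2] for p in[(186,208),(267,213),(260,267),(178,259)]]
am,om,em=fit([[.06,.1],[.06,-.1],[-.06,-.1],[-.06,.1]],M);print("mat",np.degrees(am),om,em.round(1).tolist())
Rz=R.from_euler('z',a).as_matrix(); w=lambda p:Rz@np.array(p)/1e3+[*o,0]
for n,p in dict(nose=(-34,0,144),pin=(-65,0,82),grip=(-112,0,150),rel=(-177,0,75),stopT=(150,0,100),boxC=(120,0,101)).items():
    q=w(p); px=proj(t,q)[0]; s=r.grab_frame("scene") if n=="nose" else s; ps=proj(s,q)[0]
    print(n,q.round(4),"topcrop",((px-[275,190])*4).round(),"scrop",((ps-[240,160])*4).round(), "r",np.hypot(*q[:2]).round(3))
# jaw pad front top edge z .092 ; box top corners z .101
print("pad face", [(Rz.T@(atz(t,c(*p),.092)-[*o,0])*1e3).round(1) for p in[(286,142),(292,206)]])
print("box top", [(Rz.T@(atz(t,c(*p),.101)-[*o,0])*1e3).round(1) for p in[(102,147),(212,133),(217,230),(107,245)]])
print("knob tip", (Rz.T@(atz(t,c(267,180),.073)-[*o,0])*1e3).round(1))
print(R.from_rotvec(r.get_obs()["orientation"]).as_matrix().round(3))
```

```text
clamp yaw 99.12291802429657 [0.53374425 0.09389723] res mm [[-0.6, -0.1], [0.0, -0.2], [-0.2, 1.5], [0.8, -1.3]]
mat -4.104926634978451 [0.52076234 0.43365397] [[0.7, -4.1], [6.9, -0.4], [-4.4, 3.8], [-3.3, 0.6]]
nose [0.5391 0.0603 0.144 ] topcrop [441. 137.] scrop [211. 444.] r 0.542
pin [0.5441 0.0297 0.082 ] topcrop [481. 145.] scrop [193. 569.] r 0.545
grip [ 0.5515 -0.0167  0.15  ] topcrop [586. 116.] scrop [141. 539.] r 0.552
rel [ 0.5618 -0.0809  0.075 ] topcrop [673. 119.] scrop [ 91. 740.] r 0.568
stopT [0.51  0.242 0.1  ] topcrop [105. 193.] scrop [350. 299.] r 0.564
boxC [0.5147 0.2124 0.101 ] topcrop [158. 186.] scrop [330. 328.] r 0.557
pad face [array([ 45.9, -16.6,  92. ]), array([47.8, 19.8, 92. ])]
box top [array([148.8, -26.8, 101. ]), array([ 86.9, -26.2, 101. ]), array([ 91.8,  28.2, 101. ]), array([153.5,  28. , 101. ])]
knob tip [58.4  1.2 73. ]
[[ 0.922  0.388 -0.   ]
 [ 0.388 -0.922  0.001]
 [-0.    -0.001 -1.   ]]
```

Run:
```python
from bench import r
from h import *
t=r.grab_frame("top")["pixels"];s=r.grab_frame("scene")["pixels"]
A=cv2.resize(t[265:480,150:480],None,fx=1.75,fy=1.75); B=cv2.resize(s[0:250,0:300],None,fx=1.33,fy=1.33)
A=cv2.resize(t[265:480,220:480],(468,387)); B=cv2.resize(s[0:250,130:310],(324,450))
I=np.zeros((450,800,3),np.uint8); I[:387,:468]=A; I[:,472:796]=B; cv2.imwrite("pics/pl.png",I[:,:,::-1])
```

```text
(no output)
```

View pics/pl.png

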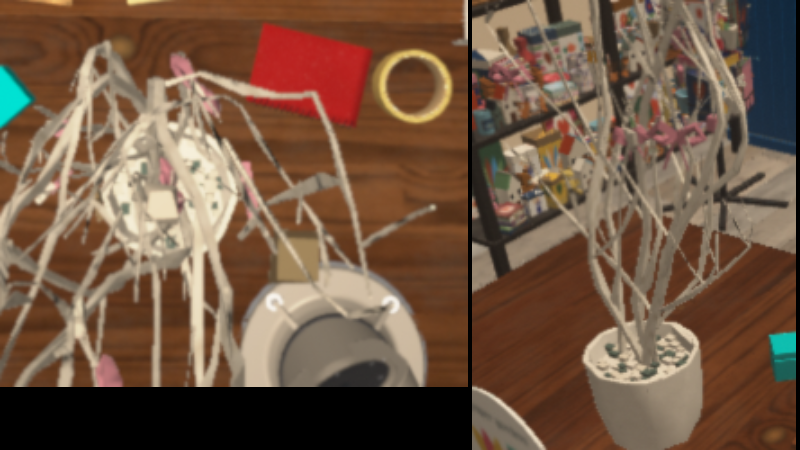

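Run:
```python
from bench import r
from h import *
t=r.grab_frame("top");s=r.grab_frame("scene")
for n,p in dict(bend=(395,318),tip=(462,380),tl=(277,290),mid=(308,312),twig=(400,367)).items():
    print(n,[(z,*atz(t,p,z)[:2].round(2),*((proj(s,atz(t,p,z))[0]-[130,0])*1.8+[472,0]).round().astype(int)) for z in(.2,.3,.4,.5,.6,.7,.8)])
```

```text
bend [(0.2, np.float64(0.34), np.float64(0.05), np.int64(617), np.int64(401)), (0.3, np.float64(0.34), np.float64(0.06), np.int64(614), np.int64(324)), (0.4, np.float64(0.35), np.float64(0.08), np.int64(609), np.int64(237)), (0.5, np.float64(0.35), np.float64(0.09), np.int64(605), np.int64(139)), (0.6, np.float64(0.36), np.float64(0.11), np.int64(599), np.int64(27)), (0.7, np.float64(0.36), np.float64(0.12), np.int64(591), np.int64(-103)), (0.8, np.float64(0.36), np.float64(0.13), np.int64(583), np.int64(-257))]
tip [(0.2, np.float64(0.22), np.float64(-0.09), np.int64(458), np.int64(430)), (0.3, np.float64(0.24), np.float64(-0.06), np.int64(461), np.int64(349)), (0.4, np.float64(0.25), np.float64(-0.03), np.int64(464), np.int64(258)), (0.5, np.float64(0.27), np.float64(-0.01), np.int64(467), np.int64(156)), (0.6, np.float64(0.28), np.float64(0.02), np.int64(470), np.int64(39)), (0.7, np.float64(0.29), np.float64(0.05), np.int64(474), np.int64(-96)), (0.8, np.float64(0.31), np.float64(0.08), np.int64(477), np.int64(-255))]
tl [(0.2, np.float64(0.39), np.float64(0.29), np.int64(768), n
[... 785 characters left out ...]
0.22), np.int64(679), np.int64(0)), (0.7, np.float64(0.36), np.float64(0.21), np.int64(666), np.int64(-119)), (0.8, np.float64(0.37), np.float64(0.21), np.int64(651), np.int64(-261))]
twig [(0.2, np.float64(0.25), np.float64(0.04), np.int64(552), np.int64(381)), (0.3, np.float64(0.26), np.float64(0.05), np.int64(551), np.int64(307)), (0.4, np.float64(0.27), np.float64(0.07), np.int64(549), np.int64(223)), (0.5, np.float64(0.28), np.float64(0.08), np.int64(548), np.int64(129)), (0.6, np.float64(0.29), np.float64(0.1), np.int64(546), np.int64(20)), (0.7, np.float64(0.31), np.float64(0.11), np.int64(543), np.int64(-107)), (0.8, np.float64(0.32), np.float64(0.13), np.int64(539), np.int64(-258))]
```

```bash
cat >> h.py <<'E'
def wps(p,yaw,targets):
    "p,yaw commanded now; prints one call's numbers per target, each starting a new call"
    p=np.array(p,float)
    for q,y in targets:
        q=np.array(q,float); c,s=np.cos(np.radians(yaw)),np.sin(np.radians(yaw))
        M=np.array([[c,s,0],[s,-c,0],[0,0,-1]]); print((M.T@(q-p)/.15).round(3), "az",round(-(y-yaw)/180,3), "->",q,y)
        p,yaw=q,y
o=np.array([.5337,.0939]); a=np.radians(99.12)
def w(x,y,z):
    return np.array([o[0]+(x*np.cos(a)-y*np.sin(a))/1e3,o[1]+(x*np.sin(a)+y*np.cos(a))/1e3,z/1e3])
E
python3 - <<'E'
from h import *
wps([.262,-.622,.22],22.8,[([.30,-.49,.27],40),([.36,-.36,.30],55),([.41,-.22,.30],70),([.46,-.09,.30],85),([.51,.04,.30],99.1),(w(-6,0,250),99.1)])
E
```

```text
[ 0.575 -0.713 -0.333] az -0.096 -> [ 0.3  -0.49  0.27] 40
[ 0.864 -0.407 -0.2  ] az -0.083 -> [ 0.36 -0.36  0.3 ] 55
[ 0.956 -0.262  0.   ] az -0.083 -> [ 0.41 -0.22  0.3 ] 70
[0.928 0.017 0.   ] az -0.083 -> [ 0.46 -0.09  0.3 ] 85
[0.892 0.257 0.   ] az -0.078 -> [0.51 0.04 0.3 ] 99.1
[0.29  0.213 0.333] az -0.0 -> [0.53465102 0.08797585 0.25      ] 99.1
```

Run:
```python
from bench import r
from h import *
t=r.grab_frame("top");s=r.grab_frame("scene")
for n,p in dict(PX=(479,137),MX=(480,289)).items():
    print(n,[(z,*atz(t,p,z)[:2].round(3),*proj(s,atz(t,p,z))[0].round().astype(int)) for z in(0,.05,.1,.15,.2,.25,.3,.35,.4)])
crop(s,50,200,320,480,2,"rack.png")
```

```text
PX [(0, np.float64(0.781), np.float64(-0.187), np.int64(333), np.int64(472)), (0.05, np.float64(0.766), np.float64(-0.172), np.int64(329), np.int64(444)), (0.1, np.float64(0.75), np.float64(-0.157), np.int64(325), np.int64(416)), (0.15, np.float64(0.734), np.float64(-0.141), np.int64(321), np.int64(387)), (0.2, np.float64(0.718), np.float64(-0.126), np.int64(317), np.int64(356)), (0.25, np.float64(0.703), np.float64(-0.111), np.int64(313), np.int64(324)), (0.3, np.float64(0.687), np.float64(-0.095), np.int64(309), np.int64(292)), (0.35, np.float64(0.671), np.float64(-0.08), np.int64(304), np.int64(257)), (0.4, np.float64(0.655), np.float64(-0.065), np.int64(300), np.int64(222))]
MX [(0, np.float64(0.408), np.float64(-0.185), np.int64(173), np.int64(373)), (0.05, np.float64(0.407), np.float64(-0.17), np.int64(173), np.int64(352)), (0.1, np.float64(0.405), np.float64(-0.155), np.int64(173), np.int64(330)), (0.15, np.float64(0.404), np.float64(-0.14), np.int64(173), np.int64(307)), (0.2, np.float64(0.403), np.float64(-0.124), np.int64(173), np.int64(283)), (0.25, np.float64(0.402), np.float64(-0.109), np.int64(172), np.int64(257)), (0.3, np.float64(0.401), np.float64(-0.094), np.int64(172), np.int64(231)), (0.35, np.float64(0.4), np.float64(-0.079), np.int64(172), np.int64(203)), (0.4, np.float64(0.399), np.float64(-0.064), np.int64(172), np.int64(173))]
```

View pics/rack.png

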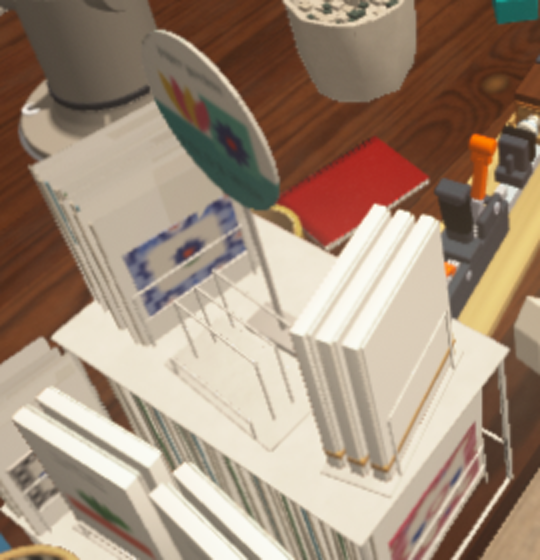

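Run:
```python
from h import *
wps([.262,-.622,.22],22.8,[([.265,-.51,.34],38),([.28,-.39,.42],52),([.34,-.27,.42],66),([.41,-.14,.42],80),([.47,-.01,.40],92),(w(-6,0,300),99.1)])
```

```text
[ 0.308 -0.681 -0.8  ] az -0.084 -> [ 0.265 -0.51   0.34 ] 38
[ 0.571 -0.569 -0.533] az -0.078 -> [ 0.28 -0.39  0.42] 52
[ 0.877 -0.177  0.   ] az -0.078 -> [ 0.34 -0.27  0.42] 66
[0.982 0.074 0.   ] az -0.078 -> [ 0.41 -0.14  0.42] 80
[0.923 0.243 0.133] az -0.067 -> [ 0.47 -0.01  0.4 ] 92
[0.638 0.454 0.667] az -0.039 -> [0.53465102 0.08797585 0.3       ] 99.1
```

Emit:
{"api": "send_rows", "payload": {
  "deltas": [
    [0.5, 0.15, -0.35, -0.4, 0, 0, -0.04],
    [0, 0.309, -0.681, -0.8, 0, 0, -0.084],
    [0, 0.309, -0.681, -0.8, 0, 0, -0.084],
    [0, 0.309, -0.681, -0.8, 0, 0, -0.084],
    [0, 0.309, -0.681, -0.8, 0, 0, -0.084],
    [0, 0.309, -0.681, -0.8, 0, 0, -0.084]
  ]
}}

```text
clock: 1.1
tcp_pos: [0.2662, -0.5096, 0.3423]
orientation: [2.965, 1.023, 0.002]
contact_force: [0.1, -0.2, -0.8]
grip_width: 0.0125
```

Emit:
{"api": "send_rows", "payload": {
  "deltas": [
    [0, 0.571, -0.569, -0.533, 0, 0, -0.078],
    [0, 0.571, -0.569, -0.533, 0, 0, -0.078],
    [0, 0.571, -0.569, -0.533, 0, 0, -0.078],
    [0, 0.571, -0.569, -0.533, 0, 0, -0.078],
    [0, 0.571, -0.569, -0.533, 0, 0, -0.078]
  ]
}}

```text
clock: 1.52
tcp_pos: [0.282, -0.3877, 0.4219]
orientation: [2.818, 1.381, 0.002]
contact_force: [0.5, -0.7, 0.3]
grip_width: -0.0001
```

Emit:
{"api": "send_rows", "payload": {
  "deltas": [
    [0, 0.877, -0.177, 0, 0, 0, -0.078],
    [0, 0.877, -0.177, 0, 0, 0, -0.078],
    [0, 0.877, -0.177, 0, 0, 0, -0.078],
    [0, 0.877, -0.177, 0, 0, 0, -0.078],
    [0, 0.877, -0.177, 0, 0, 0, -0.078]
  ]
}}

```text
clock: 1.93
tcp_pos: [0.3416, -0.2679, 0.4183]
orientation: [-2.629, -1.717, 0.0]
contact_force: [-0.6, -0.4, -0.6]
grip_width: -0.0002
```

Emit:
{"api": "send_rows", "payload": {
  "deltas": [
    [0, 0.982, 0.074, 0, 0, 0, -0.078],
    [0, 0.982, 0.074, 0, 0, 0, -0.078],
    [0, 0.982, 0.074, 0, 0, 0, -0.078],
    [0, 0.982, 0.074, 0, 0, 0, -0.078],
    [0, 0.982, 0.074, 0, 0, 0, -0.078]
  ]
}}

```text
clock: 2.35
tcp_pos: [0.4121, -0.1369, 0.4186]
orientation: [-2.398, -2.027, -0.002]
contact_force: [-0.7, -0.4, 0.2]
grip_width: -0.0004
```

Emit:
{"api": "send_rows", "payload": {
  "deltas": [
    [0, 0.923, 0.243, 0.133, 0, 0, -0.067],
    [0, 0.923, 0.243, 0.133, 0, 0, -0.067],
    [0, 0.923, 0.243, 0.133, 0, 0, -0.067],
    [0, 0.923, 0.243, 0.133, 0, 0, -0.067],
    [0, 0.923, 0.243, 0.133, 0, 0, -0.067]
  ]
}}

```text
clock: 2.77
tcp_pos: [0.471, -0.0076, 0.3977]
orientation: [-2.173, -2.265, -0.0]
contact_force: [0.0, -0.4, -0.9]
grip_width: 0.0001
```

Emit:
{"api": "send_rows", "payload": {
  "deltas": [
    [0, 0.638, 0.454, 0.667, 0, 0, -0.039],
    [0, 0.638, 0.454, 0.667, 0, 0, -0.039],
    [0, 0.638, 0.454, 0.667, 0, 0, -0.039],
    [0, 0.638, 0.454, 0.667, 0, 0, -0.039],
    [0, 0.638, 0.454, 0.667, 0, 0, -0.039]
  ]
}}

```text
clock: 3.18
tcp_pos: [0.5342, 0.0885, 0.2937]
orientation: [-2.031, -2.388, 0.007]
contact_force: [0.3, 0.5, -0.3]
grip_width: -0.0002
```

Emit:
{"api": "send_rows", "payload": {
  "deltas": [
    [0, 0, 0, 0.333, 0, 0, 0],
    [0, 0, 0, 0.667, 0, 0, 0],
    [0, 0, 0, 0.9, 0, 0, 0],
    [0, 0, 0, 0.9, 0, 0, 0]
  ]
}}

```text
clock: 3.52
tcp_pos: [0.531, 0.0831, 0.1578]
orientation: [-2.038, -2.384, 0.015]
contact_force: [-1.0, -1.0, -0.5]
grip_width: 0.0001
```

Run:
```python
from bench import r
from h import *
t=r.grab_frame("top");s=r.grab_frame("scene");o_=r.get_obs()
A=cv2.resize(t["pixels"][180:300,300:480],None,fx=2.2,fy=2.2,interpolation=2);B=cv2.resize(s["pixels"][170:350,200:400],None,fx=2,fy=2,interpolation=2)
I=np.zeros((360,800,3),np.uint8);I[:A.shape[0],:A.shape[1]]=A;I[:,400:]=B;cv2.imwrite("pics/n.png",I[:,:,::-1])
print(o_["tcp_pos"],o_["joints"].round(3),o_["tau"].round(1),R.from_rotvec(o_["orientation"]).as_matrix()[:,0])
```

```text
[0.5332613  0.08529525 0.16227303] [ 0.264  0.403 -0.669  1.897  0.303  0.951 -0.39 ] [ -0.2 -43.5  -5.9 -22.7   0.2  -0.3  -0.2] [-1.56446414e-01  9.87686050e-01 -8.86245793e-04]
```

View pics/n.png

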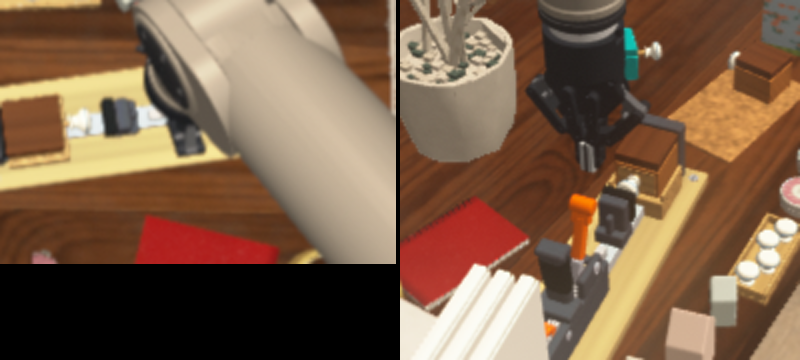

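Emit:
{"api": "send_rows", "payload": {
  "deltas": [
    [0, 0, 0.012, 0.08, 0, 0, 0],
    [0, 0, 0.012, 0.16, 0, 0, 0],
    [0, 0, 0.012, 0.16, 0, 0, 0],
    [0, 0, 0.012, 0.16, 0, 0, 0]
  ]
}}

```text
clock: 3.95
tcp_pos: [0.5365, 0.0886, 0.1409]
orientation: [2.037, 2.391, 0.0]
contact_force: [-0.5, -0.1, 1.0]
grip_width: -0.0002
```

Emit:
{"api": "send_rows", "payload": {
  "deltas": [
    [0, -0.04, 0, 0, 0, 0, 0],
    [0, -0.08, 0, 0, 0, 0, 0],
    [0, -0.12, 0, 0, 0, 0, 0],
    [0, -0.16, 0, 0, 0, 0, 0],
    [0, -0.2, 0, 0, 0, 0, 0],
    [0, -0.2, 0, 0, 0, 0, 0]
  ]
}}

```text
clock: 4.45
tcp_pos: [0.5415, 0.0594, 0.1422]
orientation: [2.038, 2.391, 0.003]
contact_force: [-5.1, 2.9, 13.1]
grip_width: 0.0
```

Emit:
{"api": "send_rows", "payload": {
  "deltas": [
    [0, -0.04, 0, 0, 0, 0, 0],
    [0, -0.08, 0, 0, 0, 0, 0],
    [0, -0.12, 0, 0, 0, 0, 0],
    [0, -0.16, 0, 0, 0, 0, 0],
    [0, -0.16, 0, 0, 0, 0, 0]
  ]
}}

```text
clock: 4.87
tcp_pos: [0.5456, 0.0349, 0.1443]
orientation: [2.036, 2.389, 0.0]
contact_force: [-12.2, -1.8, 32.3]
grip_width: -0.0001
```

Run:
```python
from bench import r
from h import *
s=r.grab_frame("scene");print(r.get_obs()["tcp_pos"],r.get_obs()["contact_force"],r.get_obs()["moment"])
crop(s,240,200,340,300,6,"m.png")
```

```text
[0.5456321  0.03505377 0.14434856] [-13.16275181  -0.74483062  31.80853354] [-0.44820188  2.57316794 -0.0765412 ]
```

View pics/m.png

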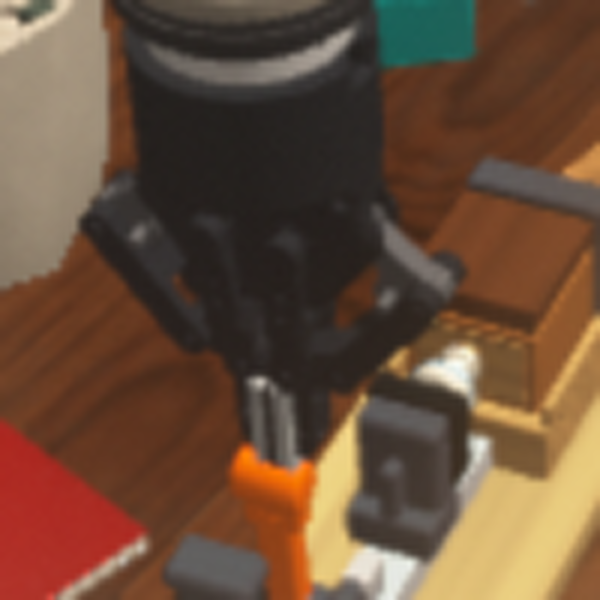

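Run:
```python
from bench import r
from h import *
s=r.grab_frame("scene")
print("free pose tip seen ~(293.5,254):")
for dz in(-.02,-.011,0,.01,.02,.035): print(dz,proj(s,np.array([.5333,.0853,.1623+dz]))[0].round(1))
print("now, crop px:")
for dz in(-.011,0,.02,.035): print(dz,((proj(s,np.array([.5456,.0350,.1443+dz]))[0]-[240,200])*6).round(0))
```

```text
free pose tip seen ~(293.5,254):
-0.02 [297.4 263.5]
-0.011 [297.2 260.3]
0 [296.9 256.3]
0.01 [296.7 252.7]
0.02 [296.4 249. ]
0.035 [296.  243.3]
now, crop px:
-0.011 [292. 501.]
0 [290. 477.]
0.02 [286. 434.]
0.035 [283. 400.]
```

Emit:
{"api": "send_rows", "payload": {
  "deltas": [
    [0, 0, 0, -0.1, 0, 0, 0],
    [0, 0, 0, -0.2, 0, 0, 0],
    [0, 0.2, 0, -0.2, 0, 0, 0],
    [0, 0.4, 0, -0.2, 0, 0, 0],
    [0, 0.4, 0, -0.2, 0, 0, 0],
    [0, 0.4, 0, 0, 0, 0, 0],
    [0, 0.4, 0, 0.09, 0, 0, 0],
    [0, 0.4, 0, 0.09, 0, 0, 0],
    [0, 0.4, 0, 0.09, 0, 0, 0]
  ]
}}

```text
clock: 5.72
tcp_pos: [0.5345, 0.0938, 0.1262]
orientation: [-2.037, -2.39, 0.003]
contact_force: [0.7, 0.3, 0.9]
grip_width: -0.0001
```

Run:
```python
from bench import r
from h import *
s=r.grab_frame("scene");print(r.get_obs()["tcp_pos"],r.get_obs()["contact_force"],r.get_obs()["moment"])
crop(s,240,200,340,300,6,"m2.png")
```

```text
[0.53529384 0.09417187 0.12710718] [ 0.77544952 -0.1856048   0.7998685 ] [-0.01584205 -0.0485762  -0.03036652]
```

View pics/m2.png

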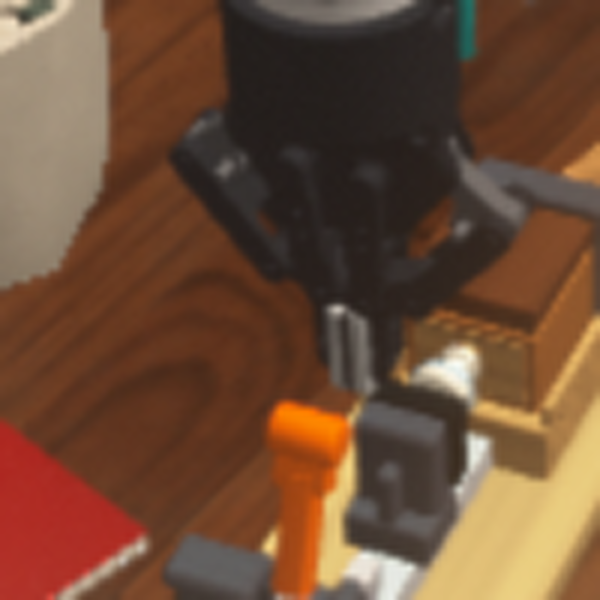

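Emit:
{"api": "send_rows", "payload": {
  "deltas": [
    [0, -0.08, 0, 0, 0, 0, 0],
    [0, -0.15, 0, 0, 0, 0, 0],
    [0, -0.19, 0, -0.01, 0, 0, 0],
    [0, -0.23, 0, -0.02, 0, 0, 0],
    [0, -0.26, 0, -0.03, 0, 0, 0],
    [0, -0.26, 0, -0.03, 0, 0, 0]
  ]
}}

```text
clock: 6.27
tcp_pos: [0.542, 0.0548, 0.132]
orientation: [2.039, 2.389, 0.001]
contact_force: [0.0, 3.2, 1.6]
grip_width: 0.0004
```

Emit:
{"api": "send_rows", "payload": {
  "deltas": [
    [0, -0.04, 0, -0.01, 0, 0, 0],
    [0, -0.08, 0, -0.02, 0, 0, 0],
    [0, -0.12, 0, -0.02, 0, 0, 0],
    [0, -0.16, 0, -0.02, 0, 0, 0],
    [0, -0.16, 0, -0.02, 0, 0, 0]
  ]
}}

```text
clock: 6.68
tcp_pos: [0.5452, 0.0307, 0.1342]
orientation: [2.038, 2.39, -0.002]
contact_force: [0.1, 1.1, 0.3]
grip_width: 0.0002
```

Emit:
{"api": "send_rows", "payload": {
  "deltas": [
    [0, -0.02, 0, 0, 0, 0, 0],
    [0, -0.03, 0, 0, 0, 0, 0],
    [0, -0.03, 0, 0, 0, 0, 0]
  ]
}}

```text
clock: 6.93
tcp_pos: [0.5459, 0.0277, 0.1344]
orientation: [-2.037, -2.392, 0.001]
contact_force: [-1.8, 2.7, 0.4]
grip_width: -0.0002
```

Emit:
{"api": "send_rows", "payload": {
  "deltas": [
    [0, -0.013, 0, 0, 0, 0, 0],
    [0, -0.02, 0, 0, 0, 0, 0],
    [0, -0.02, 0, 0, 0, 0, 0]
  ]
}}

```text
clock: 7.18
tcp_pos: [0.5465, 0.0251, 0.1346]
orientation: [2.037, 2.392, 0.0]
contact_force: [-1.1, 3.0, 0.3]
grip_width: 0.0001
```

Emit:
{"api": "send_rows", "payload": {
  "deltas": [
    [0, -0.013, 0, 0, 0, 0, 0],
    [0, -0.02, 0, 0, 0, 0, 0],
    [0, -0.02, 0, 0, 0, 0, 0]
  ]
}}

```text
clock: 7.43
tcp_pos: [0.5467, 0.0241, 0.1347]
orientation: [-2.034, -2.392, -0.003]
contact_force: [-2.8, 8.5, 1.0]
grip_width: 0.0003
```

Emit:
{"api": "send_rows", "payload": {
  "deltas": [
    [0, 0.1, 0, 0.01, 0, 0, 0],
    [0, 0.2, 0, 0.02, 0, 0, 0],
    [0, 0.3, 0, 0.04, 0, 0, 0],
    [0, 0.41, 0, 0.05, 0, 0, 0],
    [0, 0.41, 0, 0.05, 0, 0, 0],
    [0, 0.41, 0, 0.05, 0, 0, 0],
    [0, 0.3, 0, 0.04, 0, 0, 0],
    [0, 0.26, 0, 0.02, 0, 0, 0],
    [0, 0.22, 0, 0.02, 0, 0, 0],
    [0, 0.18, 0, 0.01, 0, 0, 0],
    [0, 0.14, 0, 0, 0, 0, 0],
    [0, 0.14, 0, 0, 0, 0, 0]
  ]
}}

```text
clock: 8.43
tcp_pos: [0.5437, 0.0411, 0.1344]
orientation: [2.039, 2.39, -0.001]
contact_force: [-0.2, 2.6, 0.1]
grip_width: -0.0
```

Emit:
{"api": "send_rows", "payload": {
  "deltas": [
    [0, -0.03, 0, 0, 0, 0, 0],
    [0, -0.06, 0, 0, 0, 0, 0],
    [0, -0.06, 0, 0, 0, 0, 0]
  ]
}}

```text
clock: 8.68
tcp_pos: [0.545, 0.033, 0.1343]
orientation: [2.037, 2.391, -0.001]
contact_force: [-0.6, 3.0, -0.8]
grip_width: -0.0002
```

Emit:
{"api": "send_rows", "payload": {
  "deltas": [
    [0, -0.03, 0, 0, 0, 0, 0],
    [0, -0.06, 0, 0, 0, 0, 0],
    [0, -0.065, 0, 0, 0, 0, 0],
    [0, -0.065, 0, 0, 0, 0, 0]
  ]
}}

```text
clock: 9.02
tcp_pos: [0.5466, 0.0247, 0.1346]
orientation: [-2.036, -2.391, -0.001]
contact_force: [-1.8, 5.0, 1.1]
grip_width: -0.0003
```

```bash
cat >> h.py <<'E'
def prof(f,z=92,ys=range(-14,15,4),xs=range(20,96,2)):
    g=f["pixels"].mean(2).astype(np.float32)
    P=proj(f,[w(x,y,z) for x in xs for y in ys]).astype(np.float32)
    v=cv2.remap(g,P[:,0].copy(),P[:,1].copy(),cv2.INTER_LINEAR).reshape(len(xs),-1).mean(1)
    print(" ".join(f"{x}:{int(q)}" for x,q in zip(xs,v)))
E
python3 - <<'E'
from bench import r
from h import *
import cv2
t=r.grab_frame("top"); prof(t); prof(t,73,[-3,0,3])
t["pixels"]=cv2.imread("pics/top0.png")[:,:,::-1]; print("start"); prof(t); prof(t,73,[-3,0,3])
E
```

```text
20:222 22:220 24:208 26:167 28:126 30:107 32:99 34:96 36:100 38:103 40:105 42:105 44:104 46:96 48:74 50:52 52:44 54:43 56:43 58:51 60:93 62:157 64:198 66:213 68:225 70:229 72:227 74:225 76:224 78:222 80:217 82:215 84:206 86:186 88:168 90:138 92:104 94:88
20:238 22:228 24:177 26:123 28:96 30:88 32:88 34:96 36:102 38:105 40:106 42:106 44:100 46:83 48:57 50:44 52:42 54:42 56:46 58:83 60:151 62:211 64:231 66:243 68:248 70:246 72:244 74:243 76:243 78:237 80:228 82:214 84:191 86:171 88:149 90:118 92:94 94:85
start
20:98 22:102 24:106 26:107 28:108 30:108 32:102 34:83 36:59 38:46 40:44 42:43 44:44 46:60 48:117 50:186 52:218 54:226 56:226 58:225 60:220 62:218 64:217 66:219 68:228 70:231 72:229 74:228 76:227 78:224 80:221 82:219 84:209 86:188 88:169 90:135 92:102 94:89
20:97 22:105 24:107 26:109 28:109 30:104 32:88 34:62 36:46 38:43 40:43 42:43 44:53 46:97 48:174 50:230 52:241 54:242 56:240 58:231 60:225 62:230 64:238 66:248 68:250 70:248 72:246 74:245 76:243 78:238 80:235 82:216 84:192 86:171 88:146 90:113 92:92 94:87
```

Emit:
{"api": "send_rows", "payload": {
  "deltas": [
    [0, 0.1, 0, 0.01, 0, 0, 0],
    [0, 0.2, 0, 0.02, 0, 0, 0],
    [0, 0.3, 0, 0.04, 0, 0, 0],
    [0, 0.395, 0, 0.05, 0, 0, 0],
    [0, 0.395, 0, 0.05, 0, 0, 0],
    [0, 0.395, 0, 0.05, 0, 0, 0],
    [0, 0.31, 0, 0.04, 0, 0, 0],
    [0, 0.27, 0, 0.02, 0, 0, 0],
    [0, 0.24, 0, 0.02, 0, 0, 0],
    [0, 0.21, 0, 0.01, 0, 0, 0],
    [0, 0.18, 0, 0, 0, 0, 0],
    [0, 0.18, 0, 0, 0, 0, 0]
  ]
}}

```text
clock: 10.07
tcp_pos: [0.5423, 0.0501, 0.1345]
orientation: [-2.038, -2.39, 0.0]
contact_force: [0.2, 3.1, -0.5]
grip_width: 0.0001
```

Emit:
{"api": "send_rows", "payload": {
  "deltas": [
    [0, -0.02, 0, 0, 0, 0, 0],
    [0, -0.03, 0, 0, 0, 0, 0],
    [0, -0.04, 0, 0, 0, 0, 0]
  ]
}}

```text
clock: 10.32
tcp_pos: [0.5428, 0.0471, 0.1347]
orientation: [-2.034, -2.392, -0.002]
contact_force: [-3.8, 7.1, 1.2]
grip_width: 0.0001
```

Emit:
{"api": "send_rows", "payload": {
  "deltas": [
    [0, -0.015, 0, 0, 0, 0, 0],
    [0, -0.03, 0, 0, 0, 0, 0],
    [0, -0.03, 0, 0, 0, 0, 0]
  ]
}}

```text
clock: 10.57
tcp_pos: [0.5435, 0.0427, 0.1348]
orientation: [-2.034, -2.393, -0.002]
contact_force: [-2.4, 6.2, 2.4]
grip_width: 0.0002
```

Emit:
{"api": "send_rows", "payload": {
  "deltas": [
    [0, -0.015, 0, 0, 0, 0, 0],
    [0, -0.03, 0, 0, 0, 0, 0],
    [0, -0.03, 0, 0, 0, 0, 0]
  ]
}}

```text
clock: 10.82
tcp_pos: [0.5442, 0.0381, 0.1346]
orientation: [-2.034, -2.393, -0.002]
contact_force: [-2.7, 6.1, 2.0]
grip_width: 0.0002
```

Emit:
{"api": "send_rows", "payload": {
  "deltas": [
    [0, -0.015, 0, 0, 0, 0, 0],
    [0, -0.025, 0, 0, 0, 0, 0],
    [0, -0.025, 0, 0, 0, 0, 0]
  ]
}}

```text
clock: 11.07
tcp_pos: [0.5448, 0.0345, 0.1344]
orientation: [-2.033, -2.392, -0.002]
contact_force: [-1.4, 8.3, -0.7]
grip_width: 0.0003
```

Emit:
{"api": "send_rows", "payload": {
  "deltas": [
    [0, -0.015, 0, 0, 0, 0, 0],
    [0, -0.025, 0, 0, 0, 0, 0],
    [0, -0.025, 0, 0, 0, 0, 0]
  ]
}}

```text
clock: 11.32
tcp_pos: [0.5454, 0.0305, 0.1343]
orientation: [-2.034, -2.392, -0.002]
contact_force: [-0.8, 7.3, -0.3]
grip_width: 0.0001
```

Emit:
{"api": "send_rows", "payload": {
  "deltas": [
    [0, -0.015, 0, 0, 0, 0, 0],
    [0, -0.02, 0, 0, 0, 0, 0],
    [0, -0.02, 0, 0, 0, 0, 0]
  ]
}}

```text
clock: 11.57
tcp_pos: [0.546, 0.0274, 0.1345]
orientation: [-2.034, -2.392, -0.002]
contact_force: [-1.1, 5.7, -0.1]
grip_width: -0.0001
```

Emit:
{"api": "send_rows", "payload": {
  "deltas": [
    [0, -0.01, 0, 0, 0, 0, 0],
    [0, -0.015, 0, 0, 0, 0, 0],
    [0, -0.015, 0, 0, 0, 0, 0]
  ]
}}

```text
clock: 11.82
tcp_pos: [0.5464, 0.0256, 0.1346]
orientation: [-2.034, -2.393, -0.002]
contact_force: [-1.8, 5.9, 1.0]
grip_width: -0.0003
```

Run:
```python
from bench import r
from h import *
t=r.grab_frame("top"); prof(t); prof(t,73,[-3,0,3]);print(r.get_obs()["tcp_pos"],r.get_obs()["contact_force"])
```

```text
20:216 22:220 24:223 26:224 28:219 30:194 32:146 34:115 36:104 38:96 40:96 42:101 44:104 46:105 48:106 50:104 52:92 54:67 56:49 58:43 60:42 62:44 64:61 66:114 68:175 70:208 72:222 74:230 76:230 78:227 80:225 82:222 84:215 86:203 88:187 90:148 92:106 94:88
20:235 22:239 24:240 26:235 28:202 30:148 32:105 34:90 36:84 38:88 40:98 42:103 44:105 46:106 48:105 50:95 52:70 54:50 56:43 58:42 60:43 62:56 64:103 66:179 68:224 70:236 72:244 74:247 76:245 78:244 80:245 82:240 84:223 86:217 88:188 90:136 92:96 94:85
[0.54634723 0.02566866 0.13460553] [-1.3114976   6.48759673  0.50036403]
```

Emit:
{"api": "send_rows", "payload": {
  "deltas": [
    [0, -0.007, 0, 0, 0, 0, 0],
    [0, -0.007, 0, 0, 0, 0, 0],
    [0, 0.1, 0, 0.01, 0, 0, 0],
    [0, 0.2, 0, 0.02, 0, 0, 0],
    [0, 0.3, 0, 0.04, 0, 0, 0],
    [0, 0.4, 0, 0.05, 0, 0, 0],
    [0, 0.4, 0, 0.05, 0, 0, 0],
    [0, 0.4, 0, 0.05, 0, 0, 0],
    [0, 0.31, 0, 0.04, 0, 0, 0],
    [0, 0.28, 0, 0.02, 0, 0, 0],
    [0, 0.25, 0, 0.02, 0, 0, 0],
    [0, 0.22, 0, 0.01, 0, 0, 0],
    [0, 0.2, 0, 0, 0, 0, 0],
    [0, 0.2, 0, 0, 0, 0, 0]
  ]
}}

```text
clock: 13.03
tcp_pos: [0.5419, 0.0526, 0.1345]
orientation: [-2.038, -2.391, 0.0]
contact_force: [-0.2, 2.1, -0.8]
grip_width: 0.0001
```

Run:
```python
from bench import r
from h import *
t=r.grab_frame("top"); prof(t)
```

```text
20:215 22:219 24:221 26:222 28:218 30:192 32:145 34:114 36:102 38:94 40:94 42:100 44:103 46:104 48:105 50:102 52:90 54:65 56:48 58:42 60:42 62:43 64:61 66:112 68:174 70:207 72:221 74:229 76:229 78:225 80:222 82:221 84:214 86:201 88:185 90:146 92:104 94:87
```

Emit:
{"api": "send_rows", "payload": {
  "deltas": [
    [0, -0.01, 0, 0, 0, 0, 0],
    [0, -0.02, 0, 0, 0, 0, 0],
    [0, -0.02, 0, 0, 0, 0, 0]
  ]
}}

```text
clock: 13.33
tcp_pos: [0.5421, 0.0511, 0.1346]
orientation: [-2.035, -2.392, -0.001]
contact_force: [-1.9, 5.3, 1.2]
grip_width: -0.0001
```

Emit:
{"api": "send_rows", "payload": {
  "deltas": [
    [0, -0.01, 0, 0, 0, 0, 0],
    [0, -0.02, 0, 0, 0, 0, 0],
    [0, -0.02, 0, 0, 0, 0, 0]
  ]
}}

```text
clock: 13.58
tcp_pos: [0.5425, 0.0493, 0.1348]
orientation: [-2.034, -2.392, -0.002]
contact_force: [-3.0, 7.1, 1.9]
grip_width: 0.0001
```

Emit:
{"api": "send_rows", "payload": {
  "deltas": [
    [0, -0.007, 0, 0, 0, 0, 0],
    [0, -0.015, 0, 0, 0, 0, 0],
    [0, -0.015, 0, 0, 0, 0, 0]
  ]
}}

```text
clock: 13.83
tcp_pos: [0.5428, 0.0473, 0.1349]
orientation: [-2.034, -2.393, -0.002]
contact_force: [-3.2, 7.0, 3.5]
grip_width: 0.0002
```

Emit:
{"api": "send_rows", "payload": {
  "deltas": [
    [0, -0.007, 0, 0, 0, 0, 0],
    [0, -0.014, 0, 0, 0, 0, 0],
    [0, -0.014, 0, 0, 0, 0, 0]
  ]
}}

```text
clock: 14.08
tcp_pos: [0.5432, 0.0452, 0.1349]
orientation: [-2.034, -2.393, -0.002]
contact_force: [-2.8, 6.8, 4.6]
grip_width: 0.0001
```

Emit:
{"api": "send_rows", "payload": {
  "deltas": [
    [0, -0.006, 0, 0, 0, 0, 0],
    [0, -0.012, 0, 0, 0, 0, 0],
    [0, -0.012, 0, 0, 0, 0, 0]
  ]
}}

```text
clock: 14.33
tcp_pos: [0.5435, 0.0434, 0.135]
orientation: [-2.034, -2.393, -0.002]
contact_force: [-4.4, 6.7, 3.3]
grip_width: 0.0002
```

Emit:
{"api": "send_rows", "payload": {
  "deltas": [
    [0, -0.006, 0, 0, 0, 0, 0],
    [0, -0.012, 0, 0, 0, 0, 0],
    [0, -0.012, 0, 0, 0, 0, 0]
  ]
}}

```text
clock: 14.58
tcp_pos: [0.5438, 0.0415, 0.1349]
orientation: [-2.034, -2.393, -0.002]
contact_force: [-4.0, 6.4, 3.3]
grip_width: 0.0005
```

Emit:
{"api": "send_rows", "payload": {
  "deltas": [
    [0, -0.006, 0, 0, 0, 0, 0],
    [0, -0.01, 0, 0, 0, 0, 0],
    [0, -0.01, 0, 0, 0, 0, 0]
  ]
}}

```text
clock: 14.83
tcp_pos: [0.5439, 0.0404, 0.1349]
orientation: [-2.033, -2.393, -0.003]
contact_force: [-3.7, 8.2, 4.0]
grip_width: 0.0001
```

Emit:
{"api": "send_rows", "payload": {
  "deltas": [
    [0, -0.005, 0, 0, 0, 0, 0],
    [0, -0.01, 0, 0, 0, 0, 0],
    [0, -0.01, 0, 0, 0, 0, 0]
  ]
}}

```text
clock: 15.08
tcp_pos: [0.5441, 0.0394, 0.1349]
orientation: [-2.033, -2.393, -0.003]
contact_force: [-3.7, 8.7, 4.2]
grip_width: -0.0002
```

Emit:
{"api": "send_rows", "payload": {
  "deltas": [
    [0, -0.005, 0, 0, 0, 0, 0],
    [0, -0.01, 0, 0, 0, 0, 0],
    [0, -0.01, 0, 0, 0, 0, 0]
  ]
}}

```text
clock: 15.33
tcp_pos: [0.5442, 0.0384, 0.1349]
orientation: [-2.032, -2.393, -0.004]
contact_force: [-3.9, 9.5, 3.0]
grip_width: 0.0003
```

Emit:
{"api": "send_rows", "payload": {
  "deltas": [
    [0, -0.004, 0, 0, 0, 0, 0],
    [0, -0.008, 0, 0, 0, 0, 0],
    [0, -0.008, 0, 0, 0, 0, 0]
  ]
}}

```text
clock: 15.58
tcp_pos: [0.5444, 0.0376, 0.1348]
orientation: [-2.031, -2.393, -0.004]
contact_force: [-3.2, 10.5, 2.8]
grip_width: -0.0001
```

Emit:
{"api": "send_rows", "payload": {
  "deltas": [
    [0, -0.004, 0, 0, 0, 0, 0],
    [0, -0.008, 0, 0, 0, 0, 0],
    [0, -0.008, 0, 0, 0, 0, 0]
  ]
}}

```text
clock: 15.83
tcp_pos: [0.5445, 0.0367, 0.1348]
orientation: [-2.031, -2.393, -0.004]
contact_force: [-3.7, 11.9, 2.2]
grip_width: 0.0001
```

Run:
```python
from bench import r
from h import *
t=r.grab_frame("top"); prof(t); prof(t,73,[-3,0,3]);print(r.get_obs()["tcp_pos"],r.get_obs()["contact_force"])
```

```text
20:216 22:215 24:219 26:223 28:224 30:220 32:203 34:160 36:124 38:109 40:100 42:95 44:99 46:103 48:105 50:105 52:104 54:96 56:73 58:51 60:43 62:42 64:43 66:54 68:100 70:165 72:206 74:220 76:229 78:230 80:226 82:223 84:219 86:206 88:191 90:165 92:121 94:91
20:226 22:233 24:238 26:240 28:237 30:218 32:169 34:116 36:93 38:86 40:87 42:95 44:102 46:105 48:105 50:105 52:98 54:78 56:56 58:45 60:42 62:42 64:48 66:84 68:157 70:214 72:233 74:241 76:247 78:245 80:243 82:244 84:239 86:222 88:207 90:174 92:123 94:90
[0.54449339 0.03674799 0.1348157 ] [-2.32932752 10.37697464  2.48374293]
```

Emit:
{"api": "send_rows", "payload": {
  "deltas": [
    [0, -0.004, 0, 0, 0, 0, 0],
    [0, -0.008, 0, 0, 0, 0, 0],
    [0, -0.008, 0, 0, 0, 0, 0]
  ]
}}

```text
clock: 16.13
tcp_pos: [0.5446, 0.0359, 0.1348]
orientation: [-2.03, -2.393, -0.005]
contact_force: [-4.1, 12.5, 2.7]
grip_width: 0.0001
```

Emit:
{"api": "send_rows", "payload": {
  "deltas": [
    [0, -0.004, 0, 0, 0, 0, 0],
    [0, -0.008, 0, 0, 0, 0, 0],
    [0, -0.008, 0, 0, 0, 0, 0]
  ]
}}

```text
clock: 16.38
tcp_pos: [0.5447, 0.035, 0.1347]
orientation: [-2.03, -2.393, -0.005]
contact_force: [-3.5, 13.3, 1.0]
grip_width: 0.0002
```

Run:
```python
from bench import r
from h import *
t=r.grab_frame("top"); prof(t,xs=range(64,96,2)); prof(t,73,[-3,0,3],range(64,96,2));print(r.get_obs()["tcp_pos"],r.get_obs()["contact_force"])
A=cv2.resize(t["pixels"][215:275,280:380],None,fx=8,fy=8,interpolation=2);cv2.imwrite("pics/k.png",A[:,:,::-1])
```

```text
64:43 66:53 68:98 70:164 72:206 74:220 76:229 78:230 80:226 82:223 84:218 86:205 88:190 90:164 92:121 94:92
64:48 66:83 68:156 70:213 72:233 74:241 76:247 78:245 80:243 82:243 84:239 86:221 88:206 90:174 92:123 94:90
[0.54473683 0.03504901 0.1347144 ] [-4.51300838 12.23675852  1.53338354]
```

View pics/k.png

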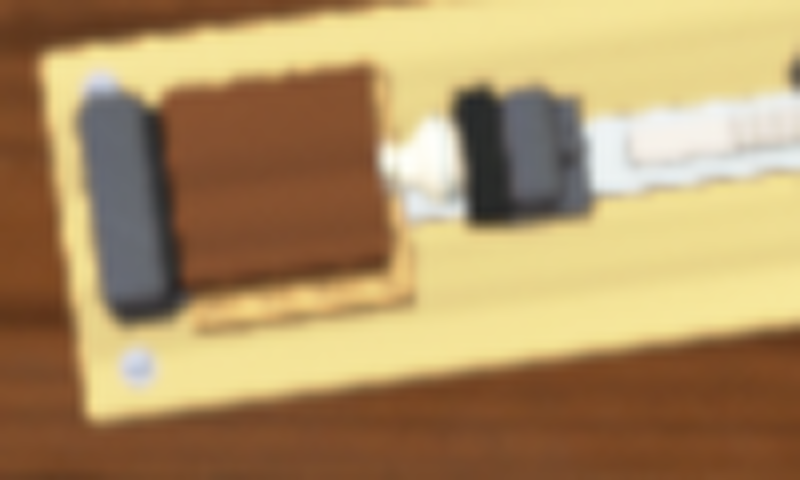

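Emit:
{"api": "send_rows", "payload": {
  "deltas": [
    [0, -0.004, 0, 0, 0, 0, 0],
    [0, -0.008, 0, 0, 0, 0, 0],
    [0, -0.008, 0, 0, 0, 0, 0]
  ]
}}

```text
clock: 16.68
tcp_pos: [0.5449, 0.0342, 0.1348]
orientation: [-2.029, -2.393, -0.006]
contact_force: [-4.7, 13.1, 2.7]
grip_width: -0.0001
```

Run:
```python
from bench import r
from h import *
t=r.grab_frame("top"); prof(t,xs=range(64,96,2)); prof(t,73,[-3,0,3],range(64,96,2));print(r.get_obs()["tcp_pos"],r.get_obs()["contact_force"])
b=np.array([.5447,.0350,.1347])
wps(b,99.1,[(w(-10,0,130),99.1),(w(-10,0,260),99.1),(w(-100,0,260),99.1),(w(-178,0,200),99.1),(w(-178,0,100),99.1)])
```

```text
64:43 66:53 68:99 70:164 72:206 74:220 76:228 78:230 80:226 82:223 84:218 86:205 88:190 90:164 92:121 94:92
64:48 66:83 68:155 70:213 72:233 74:241 76:247 78:245 80:243 82:243 84:239 86:221 88:205 90:173 92:123 94:90
[0.54495212 0.0342051  0.13480721] [-4.91672413 12.87393377  2.73594813]
[ 0.333 -0.01   0.031] az -0.0 -> [0.53528503 0.08402641 0.13      ] 99.1
[ 0.     0.    -0.867] az -0.0 -> [0.53528503 0.08402641 0.26      ] 99.1
[-0.6  0.   0. ] az -0.0 -> [ 0.54955027 -0.00483585  0.26      ] 99.1
[-0.52  0.    0.4 ] az -0.0 -> [ 0.56191349 -0.08184982  0.2       ] 99.1
[0.    0.    0.667] az -0.0 -> [ 0.56191349 -0.08184982  0.1       ] 99.1
```

Emit:
{"api": "send_rows", "payload": {
  "deltas": [
    [0, 0.1, 0, 0, 0, 0, 0],
    [0, 0.2, 0, 0.01, 0, 0, 0],
    [0, 0.3, 0, 0.03, 0, 0, 0],
    [0, 0.42, 0, 0.03, 0, 0, 0],
    [0, 0.42, 0, 0.03, 0, 0, 0],
    [0, 0.42, 0, -0.2, 0, 0, 0],
    [0, 0.42, 0, -0.5, 0, 0, 0],
    [0, 0.42, 0, -0.5, 0, 0, 0],
    [0, 0.42, 0, -0.5, 0, 0, 0]
  ]
}}

```text
clock: 17.48
tcp_pos: [0.5381, 0.0905, 0.2123]
orientation: [2.035, 2.387, 0.005]
contact_force: [0.0, -1.3, -0.3]
grip_width: -0.0
```

Run:
```python
from bench import r
from h import *
s=r.grab_frame("scene");p=r.get_obs()["tcp_pos"];print(p,r.get_obs()["contact_force"])
for z in(.12,.17,.22): print(z,atz(s,(302,375),z).round(3))
wps(p,99.1,[(w(-100,0,210),99.1),(w(-174,0,130),99.1),(w(-174,0,85),99.1)])
```

```text
[0.53670176 0.09000325 0.21033795] [ 0.07791916 -1.18086727  0.83624797]
0.12 [ 0.683 -0.123  0.12 ]
0.17 [ 0.704 -0.151  0.17 ]
0.22 [ 0.725 -0.178  0.22 ]
[-0.638 -0.015  0.002] az -0.0 -> [ 0.54955027 -0.00483585  0.21      ] 99.1
[-0.493  0.     0.533] az -0.0 -> [ 0.56127948 -0.07790039  0.13      ] 99.1
[0.  0.  0.3] az -0.0 -> [ 0.56127948 -0.07790039  0.085     ] 99.1
```

Emit:
{"api": "send_rows", "payload": {
  "deltas": [
    [0, -0.2, -0.015, 0, 0, 0, 0],
    [0, -0.4, -0.015, 0, 0, 0, 0],
    [0, -0.638, -0.015, 0, 0, 0, 0],
    [0, -0.638, -0.015, 0, 0, 0, 0]
  ]
}}

```text
clock: 17.87
tcp_pos: [0.5485, -0.0133, 0.2071]
orientation: [2.049, 2.381, -0.009]
contact_force: [-0.4, -1.2, 0.5]
grip_width: 0.0001
```

Emit:
{"api": "send_rows", "payload": {
  "deltas": [
    [0, -0.2, 0, 0, 0, 0, 0],
    [0, -0.4, 0, 0, 0, 0, 0],
    [0, -0.49, 0, 0.1, 0, 0, 0],
    [0, -0.49, 0, 0.3, 0, 0, 0],
    [0, -0.49, 0, 0.5, 0, 0, 0],
    [0, -0.49, 0, 0.5, 0, 0, 0],
    [0, -0.49, 0, 0.5, 0, 0, 0]
  ]
}}

```text
clock: 18.45
tcp_pos: [0.5584, -0.0765, 0.1323]
orientation: [-2.034, -2.388, 0.005]
contact_force: [0.5, -0.3, 0.3]
grip_width: -0.0
```

Run:
```python
from bench import r
from h import *
o_=r.get_obs();p=o_["tcp_pos"];print(p,o_["contact_force"],o_["joints"].round(2),o_["tau"].round(1))
wps(p,99.1,[(w(-174,0,85),99.1),(w(-174,0,65),99.1)])
t=r.grab_frame("top"); prof(t)
```

```text
[ 0.55839056 -0.07645226  0.13234309] [ 0.51200664 -0.287867    0.32720999] [ 0.49  0.47 -0.6   1.87  0.33  0.91 -0.1 ] [  0.3 -47.8  -5.9 -21.9   0.1  -0.1  -0.1]
[-0.013  0.017  0.316] az -0.0 -> [ 0.56127948 -0.07790039  0.085     ] 99.1
[0.    0.    0.133] az -0.0 -> [ 0.56127948 -0.07790039  0.065     ] 99.1
20:224 22:227 24:228 26:227 28:217 30:180 32:135 34:114 36:104 38:100 40:103 42:107 44:109 46:110 48:110 50:103 52:82 54:58 56:47 58:44 60:44 62:47 64:73 66:132 68:192 70:214 72:220 74:226 76:233 78:234 80:231 82:228 84:224 86:212 88:197 90:168 92:123 94:95
```

Emit:
{"api": "send_rows", "payload": {
  "deltas": [
    [0, -0.013, 0.017, 0.15, 0, 0, 0],
    [0, -0.013, 0.017, 0.3, 0, 0, 0],
    [0, -0.013, 0.017, 0.36, 0, 0, 0],
    [0, -0.013, 0.017, 0.4, 0, 0, 0],
    [0, -0.013, 0.017, 0.42, 0, 0, 0],
    [0, -0.013, 0.017, 0.42, 0, 0, 0]
  ]
}}

```text
clock: 19.0
tcp_pos: [0.5638, -0.0775, 0.0721]
orientation: [2.036, 2.392, 0.001]
contact_force: [-0.9, 0.0, 0.4]
grip_width: -0.0003
```

Emit:
{"api": "send_rows", "payload": {
  "deltas": [
    [0, 0, 0, 0.02, 0, 0, 0],
    [0, 0, 0, 0.04, 0, 0, 0],
    [0, 0, 0, 0.04, 0, 0, 0],
    [0, 0, 0, 0.04, 0, 0, 0]
  ]
}}

```text
clock: 19.33
tcp_pos: [0.5634, -0.0777, 0.0657]
orientation: [2.037, 2.392, 0.0]
contact_force: [-0.2, -0.5, -0.5]
grip_width: 0.0001
```

Emit:
{"api": "send_rows", "payload": {
  "deltas": [
    [0, 0, 0, 0.02, 0, 0, 0],
    [0, 0, 0, 0.03, 0, 0, 0],
    [0, 0, 0, 0.03, 0, 0, 0],
    [0, 0, 0, 0.03, 0, 0, 0]
  ]
}}

```text
clock: 19.67
tcp_pos: [0.5639, -0.0783, 0.0613]
orientation: [2.037, 2.39, 0.0]
contact_force: [-0.3, -2.2, 3.7]
grip_width: -0.0001
```

Run:
```python
from bench import r
from h import *
t=r.grab_frame("top"); prof(t); print(r.get_obs()["contact_force"])
```

```text
20:223 22:226 24:228 26:227 28:220 30:185 32:139 34:115 36:105 38:99 40:101 42:106 44:108 46:110 48:110 50:104 52:86 54:61 56:47 58:44 60:45 62:46 64:68 66:123 68:185 70:212 72:220 74:226 76:233 78:234 80:230 82:227 84:224 86:212 88:196 90:167 92:123 94:95
[ 0.82128602 -3.0742113   3.52403548]
```

Emit:
{"api": "send_rows", "payload": {
  "deltas": [
    [0, 0, 0, 0.02, 0, 0, 0],
    [0, 0, 0, 0.03, 0, 0, 0],
    [0, 0, 0, 0.03, 0, 0, 0]
  ]
}}

```text
clock: 19.97
tcp_pos: [0.563, -0.0773, 0.056]
orientation: [-2.036, -2.391, 0.0]
contact_force: [0.6, -0.9, 2.3]
grip_width: -0.0003
```

Emit:
{"api": "send_rows", "payload": {
  "deltas": [
    [0, 0, 0, 0.02, 0, 0, 0],
    [0, 0, 0, 0.03, 0, 0, 0],
    [0, 0, 0, 0.03, 0, 0, 0],
    [0, 0, 0, 0.03, 0, 0, 0]
  ]
}}

```text
clock: 20.3
tcp_pos: [0.5636, -0.0773, 0.0551]
orientation: [2.036, 2.391, -0.002]
contact_force: [-10.3, -2.2, 33.6]
grip_width: 0.0002
```

Run:
```python
from bench import r
from h import *
t=r.grab_frame("top"); prof(t); print(r.get_obs()["contact_force"])
```

```text
20:99 22:102 24:107 26:108 28:109 30:110 32:105 34:87 36:62 38:48 40:45 42:44 44:45 46:58 48:111 50:181 52:218 54:227 56:228 58:229 60:228 62:228 64:228 66:226 68:222 70:219 72:220 74:226 76:233 78:234 80:230 82:227 84:224 86:212 88:196 90:167 92:123 94:95
[-10.5157912   -1.66558784  32.19112667]
```

Emit:
{"api": "send_rows", "payload": {
  "deltas": [
    [0, 0, 0, -0.023, 0, 0, 0],
    [0, 0, 0, -0.023, 0, 0, 0],
    [0, 0, 0, -0.023, 0, 0, 0],
    [0, 0, 0, -0.023, 0, 0, 0],
    [0, 0, 0, -0.023, 0, 0, 0],
    [0, 0, 0, -0.023, 0, 0, 0],
    [0, 0, 0, -0.023, 0, 0, 0],
    [0, 0, 0, -0.023, 0, 0, 0]
  ]
}}

```text
clock: 21.02
tcp_pos: [0.5635, -0.0771, 0.0557]
orientation: [-2.036, -2.392, -0.0]
contact_force: [-1.5, -1.2, 8.4]
grip_width: -0.0002
```

Run:
```python
from bench import r
from h import *
t=r.grab_frame("top"); prof(t,xs=range(10,96,2)); print(r.get_obs()["contact_force"])
```

```text
10:132 12:111 14:100 16:100 18:105 20:108 22:109 24:110 26:108 28:97 30:72 32:52 34:45 36:44 38:45 40:47 42:76 44:142 46:204 48:223 50:227 52:227 54:228 56:228 58:229 60:228 62:228 64:228 66:226 68:222 70:219 72:220 74:225 76:233 78:234 80:230 82:227 84:224 86:212 88:196 90:167 92:123 94:95
[-2.28111194 -0.2060998   9.98588014]
```

Emit:
{"api": "send_rows", "payload": {
  "deltas": [
    [0, 0, 0, -0.2, 0, 0, 0],
    [0, 0, 0, -0.5, 0, 0, 0],
    [0, 0, 0, -0.8, 0, 0, 0],
    [0.5, 0, 0, -1, 0, 0, 0],
    [1, 0, 0, -1, 0, 0, 0],
    [1, 0, 0, -1, 0, 0, 0]
  ]
}}

```text
clock: 21.57
tcp_pos: [0.5645, -0.0769, 0.2071]
orientation: [2.034, 2.39, 0.004]
contact_force: [0.2, -0.0, -0.6]
grip_width: 0.0355
```

Run:
```python
from bench import r
from h import *
t=r.grab_frame("top");p=r.get_obs()["tcp_pos"];print(p); prof(t,xs=range(10,96,2))
Rz=R.from_euler('z',a).as_matrix()
C=[Rz.T@(atz(t,((x+.5)/8+279.5,(y+.5)/8+214.5),.101)-[*o,0])*1e3 for x,y in[(163,90),(378,66),(392,265),(181,287)]]
print(np.round(C,1)[:,:2].tolist(),np.mean(C,0))
wps(p,99.1,[(w(-70,0,205),99.1),(w(60,0,205),99.1),(w(120,0,170),99.1),(w(120,0,52),99.1)])
```

```text
[ 0.56308278 -0.0772366   0.20514123]
10:133 12:112 14:101 16:101 18:106 20:109 22:111 24:111 26:109 28:98 30:73 32:53 34:46 36:45 38:45 40:48 42:77 44:144 46:206 48:225 50:228 52:228 54:229 56:229 58:230 60:229 62:229 64:229 66:227 68:223 70:220 72:222 74:227 76:234 78:235 80:231 82:229 84:225 86:213 88:198 90:169 92:124 94:95
[[149.1, -28.2], [88.6, -26.6], [92.6, 29.3], [151.6, 27.2]] [120.4831298    0.43493874 101.        ]
[ 0.691 -0.013  0.001] az -0.0 -> [0.54479519 0.0247849  0.205     ] 99.1
[ 0.867 -0.     0.   ] az -0.0 -> [0.52418984 0.15314151 0.205     ] 99.1
[ 0.4   -0.     0.233] az -0.0 -> [0.51467967 0.21238302 0.17      ] 99.1
[0.    0.    0.787] az -0.0 -> [0.51467967 0.21238302 0.052     ] 99.1
```

Emit:
{"api": "send_rows", "payload": {
  "deltas": [
    [1, 0.3, -0.013, 0, 0, 0, 0],
    [1, 0.55, -0.013, 0, 0, 0, 0],
    [1, 0.691, -0.013, 0, 0, 0, 0],
    [1, 0.691, -0.013, 0, 0, 0, 0]
  ]
}}

```text
clock: 21.95
tcp_pos: [0.5423, 0.0311, 0.2037]
orientation: [-2.023, -2.398, -0.0]
contact_force: [0.1, -0.4, 0.3]
grip_width: 0.0853
```

Emit:
{"api": "send_rows", "payload": {
  "deltas": [
    [1, 0.3, 0, 0, 0, 0, 0],
    [1, 0.6, 0, 0, 0, 0, 0],
    [1, 0.867, 0, 0, 0, 0, 0],
    [1, 0.867, 0, 0, 0, 0, 0],
    [1, 0.867, 0, 0, 0, 0, 0]
  ]
}}

```text
clock: 22.37
tcp_pos: [0.5221, 0.1562, 0.2037]
orientation: [-2.027, -2.396, 0.002]
contact_force: [0.8, -0.8, 0.5]
grip_width: 0.0855
```

Emit:
{"api": "send_rows", "payload": {
  "deltas": [
    [1, 0.2, 0, 0, 0, 0, 0],
    [1, 0.4, 0, 0, 0, 0, 0],
    [1, 0.4, 0, 0.15, 0, 0, 0],
    [1, 0.4, 0, 0.2, 0, 0, 0],
    [1, 0.4, 0, 0.2, 0, 0, 0],
    [1, 0.4, 0, 0.2, 0, 0, 0],
    [1, 0.4, 0, 0.2, 0, 0, 0]
  ]
}}

```text
clock: 22.95
tcp_pos: [0.5152, 0.2104, 0.1755]
orientation: [2.04, 2.389, -0.001]
contact_force: [0.6, 0.2, -0.1]
grip_width: 0.0852
```

Run:
```python
from bench import r
from h import *
o_=r.get_obs();p=o_["tcp_pos"];print(p,o_["joints"].round(2),o_["tau"].round(1),o_["grip_width"])
s=r.grab_frame("scene");crop(s,255,150,455,300,4,"g.png")
wps(p,99.1,[(w(120,0.4,52),99.1)])
```

```text
[0.51524897 0.21044635 0.17545931] [ 0.06  0.42 -0.71  1.85  0.33  0.99 -0.63] [ -0.2 -46.3  -7.1 -24.5   0.    0.    0. ] 0.08524555874540081
[ 0.013 -0.004  0.823] az -0.0 -> [0.51428473 0.21231962 0.052     ] 99.1
```

View pics/g.png

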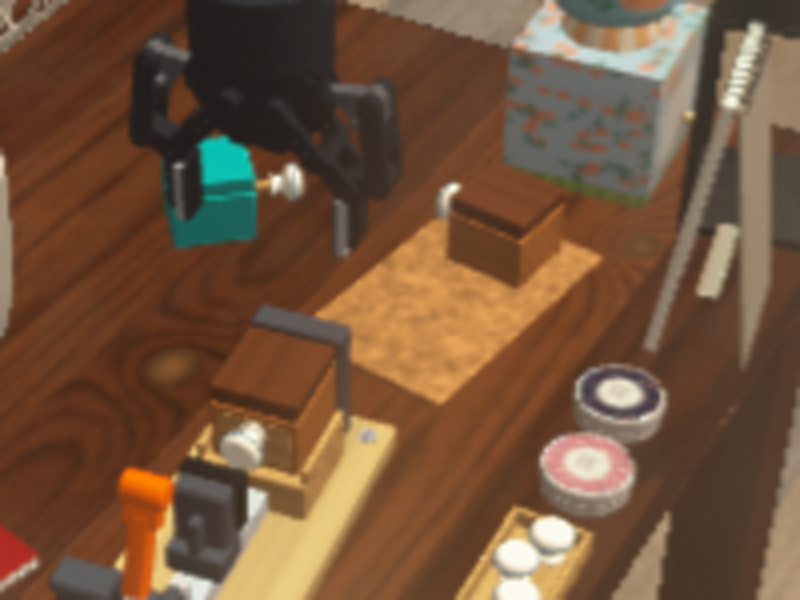

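Run:
```python
from bench import r
from h import *
s=r.grab_frame("scene")
P=np.array([.5152,.2104,.1755])
for sg,px in((1,(340.5,213.7)),(-1,(301,204))):
    b=P+sg*.0425*np.array([.987,.158,0])
    print([(dz,proj(s,b+[0,0,dz])[0].round(1).tolist()) for dz in(0,.01,.02,.03)],px)
c=lambda x,y:((x+.5)/4+254.5,(y+.5)/4+149.5)
for q in[(440,402),(603,258),(318,312)]: print(q,atz(s,c(*q),.006).round(4))
# finished box bottom front corner
print("fin box bottom corners",[atz(s,c(*q),.006).round(4) for q in[(517,284),(447,249),(562,232)]])
```

```text
[(0, [339.4, 221.1]), (0.01, [339.4, 217.4]), (0.02, [339.4, 213.8]), (0.03, [339.4, 210.1])] (340.5, 213.7)
[(0, [304.1, 212.7]), (0.01, [303.9, 209.1]), (0.02, [303.7, 205.4]), (0.03, [303.5, 201.8])] (301, 204)
(440, 402) [0.5639 0.3346 0.006 ]
(603, 258) [0.5895 0.5281 0.006 ]
(318, 312) [0.4488 0.3748 0.006 ]
fin box bottom corners [array([0.5511, 0.471 , 0.006 ]), array([0.4906, 0.4825, 0.006 ]), array([0.5516, 0.5417, 0.006 ])]
```

Run:
```python
from bench import r
from h import *
t=r.grab_frame("top");im=cv2.imread("pics/top0.png");h=cv2.cvtColor(im,cv2.COLOR_BGR2HSV)
roi=np.zeros(h.shape[:2],np.uint8);roi[195:280,165:280]=1
print(h[255,200],h[240,250],h[280,240],h[222,197])
m=((h[:,:,2]>130)&(roi>0)).astype(np.uint8);m=cv2.morphologyEx(m,cv2.MORPH_OPEN,np.ones((3,3)))
c=max(cv2.findContours(m,0,1)[0],key=cv2.contourArea);P=np.array([atz(t,p[0],.006)[:2]*1e3 for p in c],np.float32)
print(m.sum(),cv2.minAreaRect(P),cv2.boxPoints(cv2.minAreaRect(P)))
```

```text
[ 17 138 238] [ 16 144 212] [ 11 173 106] [ 11 160 129]
5164 ((523.7495727539062, 437.7126770019531), (279.0295715332031, 143.88229370117188), 85.41972351074219) [[440.89713 304.38834]
 [584.3199  292.89853]
 [606.60205 571.037  ]
 [463.17926 582.52686]]
```

Emit:
{"api": "send_rows", "payload": {
  "deltas": [
    [1, 0.013, -0.004, 0.15, 0, 0, 0],
    [1, 0.013, -0.004, 0.3, 0, 0, 0],
    [1, 0.013, -0.004, 0.45, 0, 0, 0],
    [1, 0.013, -0.004, 0.55, 0, 0, 0],
    [1, 0.013, -0.004, 0.65, 0, 0, 0],
    [1, 0.013, -0.004, 0.75, 0, 0, 0],
    [1, 0.013, -0.004, 0.82, 0, 0, 0],
    [1, 0.013, -0.004, 0.82, 0, 0, 0],
    [1, 0.013, -0.004, 0.82, 0, 0, 0]
  ]
}}

```text
clock: 23.85
tcp_pos: [0.5137, 0.2137, 0.0525]
orientation: [-2.037, -2.392, 0.001]
contact_force: [-0.8, -0.4, -0.3]
grip_width: 0.0851
```

Emit:
{"api": "send_rows", "payload": {
  "deltas": [
    [0.62, 0, 0, 0, 0, 0, 0],
    [0.55, 0, 0, 0, 0, 0, 0],
    [0.5, 0, 0, 0, 0, 0, 0],
    [0.5, 0, 0, 0, 0, 0, 0],
    [0.5, 0, 0, 0, 0, 0, 0],
    [0.5, 0, 0, 0, 0, 0, 0]
  ],
  "squeeze": 30
}}

```text
clock: 24.35
tcp_pos: [0.5145, 0.2142, 0.0535]
orientation: [2.036, 2.391, 0.002]
contact_force: [-0.6, -0.8, 5.6]
grip_width: 0.0555
```

Run:
```python
from bench import r
from h import *
o_=r.get_obs();print(o_["tcp_pos"],o_["grip_width"],o_["contact_force"])
t=r.grab_frame("top");im=cv2.imread("pics/top0.png");h=cv2.cvtColor(im,cv2.COLOR_BGR2HSV)
roi=np.zeros(h.shape[:2],np.uint8);roi[195:280,165:280]=1
for V in(160,180):
    m=((h[:,:,2]>V)&(h[:,:,0]>13)&(h[:,:,0]<22)&(roi>0)).astype(np.uint8);m=cv2.morphologyEx(m,cv2.MORPH_OPEN,np.ones((3,3)))
    c=max(cv2.findContours(m,0,1)[0],key=cv2.contourArea);P=np.array([atz(t,p[0],.006)[:2]*1e3 for p in c],np.float32)
    print(m.sum(),cv2.minAreaRect(P),cv2.boxPoints(cv2.minAreaRect(P)).round().tolist())
```

```text
[0.51448442 0.21417022 0.05352262] 0.05553386722504911 [-0.64987363 -0.79777138  5.60000838]
3346 ((518.6359252929688, 436.03033447265625), (200.7518768310547, 122.15628051757812), 83.07528686523438) [[446.0, 344.0], [567.0, 329.0], [591.0, 528.0], [470.0, 543.0]]
3197 ((518.5248413085938, 435.5968017578125), (198.3768310546875, 120.47827911376953), 83.05784606933594) [[447.0, 344.0], [566.0, 330.0], [590.0, 527.0], [471.0, 541.0]]
```

Emit:
{"api": "send_rows", "payload": {
  "deltas": [
    [0.5, 0, 0, -0.04, 0, 0, 0],
    [0.5, 0, 0, -0.1, 0, 0, 0],
    [0.5, 0, 0, -0.2, 0, 0, 0],
    [0.5, 0, 0, -0.3, 0, 0, 0],
    [0.5, 0, 0, -0.4, 0, 0, 0],
    [0.5, 0, 0, -0.5, 0, 0, 0],
    [0.5, 0, 0, -0.6, 0, 0, 0],
    [0.5, 0, 0, -0.65, 0, 0, 0],
    [0.5, 0, 0, -0.65, 0, 0, 0]
  ]
}}

```text
clock: 25.15
tcp_pos: [0.5145, 0.2143, 0.1518]
orientation: [2.036, 2.391, 0.004]
contact_force: [0.3, -0.1, -3.5]
grip_width: 0.0556
```

Run:
```python
from bench import r
from h import *
o_=r.get_obs();p=o_["tcp_pos"];print(p,o_["grip_width"],o_["contact_force"],o_["moment"])
wps(p,99.1,[([.5135,.300,.150],91),([.5124,.386,.150],83),([.5124,.386,.022],83)])
```

```text
[0.51448911 0.21433889 0.15184377] 0.05562079317607243 [ 0.26636528 -0.13758534 -3.52834259] [0.03455875 0.00441187 0.06846739]
[0.565 0.084 0.012] az 0.045 -> [0.5135 0.3    0.15  ] 91
[0.573 0.003 0.   ] az 0.044 -> [0.5124 0.386  0.15  ] 83
[0.    0.    0.853] az 0.0 -> [0.5124 0.386  0.022 ] 83
```

Emit:
{"api": "send_rows", "payload": {
  "deltas": [
    [0.5, 0.1, 0.02, 0, 0, 0, 0.01],
    [0.5, 0.25, 0.04, 0, 0, 0, 0.02],
    [0.5, 0.4, 0.06, 0, 0, 0, 0.03],
    [0.5, 0.52, 0.08, 0, 0, 0, 0.045],
    [0.5, 0.565, 0.084, 0, 0, 0, 0.045],
    [0.5, 0.565, 0.084, 0, 0, 0, 0.045]
  ]
}}

```text
clock: 25.65
tcp_pos: [0.5114, 0.3014, 0.1492]
orientation: [-2.195, -2.246, 0.001]
contact_force: [-0.0, -0.1, -2.8]
grip_width: 0.0557
```

Run:
```python
from bench import r
o_=r.get_obs();print(o_["tcp_pos"],o_["joints"].round(2),o_["tau"].round(1),o_["contact_force"])
```

```text
[0.51135666 0.30144365 0.14921845] [-0.13  0.5  -0.67  1.79  0.37  0.98 -0.93] [ -0.3 -53.9  -8.3 -25.8   0.1   0.   -0.3] [-0.04330124 -0.10330935 -2.84114264]
```

Emit:
{"api": "send_rows", "payload": {
  "deltas": [
    [0.5, 0.1, 0, 0, 0, 0, 0.01],
    [0.5, 0.25, 0, 0, 0, 0, 0.02],
    [0.5, 0.4, 0, 0, 0, 0, 0.03],
    [0.5, 0.52, 0, 0, 0, 0, 0.044],
    [0.5, 0.573, 0.003, 0, 0, 0, 0.044],
    [0.5, 0.573, 0.003, 0, 0, 0, 0.044],
    [0.5, 0.573, 0.003, 0, 0, 0, 0.044]
  ]
}}

```text
clock: 26.23
tcp_pos: [0.5117, 0.3836, 0.1492]
orientation: [2.348, 2.085, -0.003]
contact_force: [-0.2, -1.1, -4.1]
grip_width: 0.0557
```

Run:
```python
from bench import r
from h import *
o_=r.get_obs();p=o_["tcp_pos"];print(p,o_["joints"].round(2),o_["tau"].round(1),o_["contact_force"],R.from_rotvec(o_["orientation"]).as_matrix()[:,0])
M=R.from_rotvec(o_["orientation"]).as_matrix();print(M.round(3));wps(p,np.degrees(np.arctan2(M[1,0],M[0,0])),[([.5124,.386,.022],83)])
```

```text
[0.51174669 0.38364058 0.14921973] [-0.3   0.57 -0.62  1.68  0.38  1.02 -1.16] [ -1.6 -59.8  -9.9 -26.6  -0.1  -0.1  -0. ] [-0.21533829 -1.09707718 -4.10722308] [ 0.11835067  0.99296964 -0.00210121]
[[ 0.118  0.993 -0.001]
 [ 0.993 -0.118 -0.002]
 [-0.002 -0.    -1.   ]]
[0.016 0.002 0.848] az 0.001 -> [0.5124 0.386  0.022 ] 83
```

Emit:
{"api": "send_rows", "payload": {
  "deltas": [
    [0.5, 0.016, 0.002, 0.15, 0, 0, 0],
    [0.5, 0.016, 0.002, 0.3, 0, 0, 0],
    [0.5, 0.016, 0.002, 0.45, 0, 0, 0],
    [0.5, 0.016, 0.002, 0.6, 0, 0, 0],
    [0.5, 0.016, 0.002, 0.7, 0, 0, 0],
    [0.5, 0.016, 0.002, 0.78, 0, 0, 0],
    [0.5, 0.016, 0.002, 0.83, 0, 0, 0],
    [0.5, 0.016, 0.002, 0.83, 0, 0, 0],
    [0.5, 0.016, 0.002, 0.83, 0, 0, 0]
  ]
}}

```text
clock: 26.98
tcp_pos: [0.5124, 0.3878, 0.0259]
orientation: [2.35, 2.085, 0.001]
contact_force: [-0.2, 0.6, -3.2]
grip_width: 0.0557
```

Emit:
{"api": "send_rows", "payload": {
  "deltas": [
    [0.5, 0, 0, 0.01, 0, 0, 0],
    [0.5, 0, 0, 0.02, 0, 0, 0],
    [0.5, 0, 0, 0.03, 0, 0, 0],
    [0.5, 0, 0, 0.035, 0, 0, 0],
    [0.5, 0, 0, 0.035, 0, 0, 0],
    [0.5, 0, 0, 0.035, 0, 0, 0]
  ]
}}

```text
clock: 27.48
tcp_pos: [0.5121, 0.3878, 0.0202]
orientation: [2.35, 2.085, 0.0]
contact_force: [-1.2, -0.9, -3.6]
grip_width: 0.0554
```

Emit:
{"api": "send_rows", "payload": {
  "deltas": [
    [0.5, 0, 0, 0.007, 0, 0, 0],
    [0.5, 0, 0, 0.014, 0, 0, 0],
    [0.5, 0, 0, 0.02, 0, 0, 0],
    [0.5, 0, 0, 0.025, 0, 0, 0],
    [0.5, 0, 0, 0.025, 0, 0, 0]
  ]
}}

```text
clock: 27.9
tcp_pos: [0.5119, 0.3877, 0.0161]
orientation: [-2.35, -2.085, 0.001]
contact_force: [0.2, 0.0, -3.0]
grip_width: 0.0555
```

Emit:
{"api": "send_rows", "payload": {
  "deltas": [
    [0.5, 0, 0, 0.005, 0, 0, 0],
    [0.5, 0, 0, 0.01, 0, 0, 0],
    [0.5, 0, 0, 0.01, 0, 0, 0],
    [0.5, 0, 0, 0.01, 0, 0, 0]
  ]
}}

```text
clock: 28.23
tcp_pos: [0.5121, 0.3878, 0.0148]
orientation: [2.35, 2.085, -0.0]
contact_force: [0.8, 0.8, -2.4]
grip_width: 0.0554
```

Emit:
{"api": "send_rows", "payload": {
  "deltas": [
    [0.5, 0, 0, 0.005, 0, 0, 0],
    [0.5, 0, 0, 0.01, 0, 0, 0],
    [0.5, 0, 0, 0.01, 0, 0, 0],
    [0.5, 0, 0, 0.01, 0, 0, 0]
  ]
}}

```text
clock: 28.57
tcp_pos: [0.5121, 0.3879, 0.0146]
orientation: [2.35, 2.084, 0.0]
contact_force: [-2.6, -3.3, 6.3]
grip_width: 0.0558
```

Emit:
{"api": "send_rows", "payload": {
  "deltas": [
    [0.68, 0, 0, 0, 0, 0, 0],
    [0.72, 0, 0, 0, 0, 0, 0],
    [0.8, 0, 0, 0, 0, 0, 0],
    [0.95, 0, 0, 0, 0, 0, 0],
    [0.95, 0, 0, 0, 0, 0, 0],
    [0.95, 0, 0, 0, 0, 0, 0],
    [0.95, 0, 0, 0, 0, 0, 0]
  ]
}}

```text
clock: 29.15
tcp_pos: [0.512, 0.3878, 0.0133]
orientation: [2.35, 2.085, -0.0]
contact_force: [0.1, 0.0, 0.2]
grip_width: 0.0814
```

Emit:
{"api": "send_rows", "payload": {
  "deltas": [
    [0.95, 0, 0, -0.07, 0, 0, 0],
    [0.95, 0, 0, -0.2, 0, 0, 0],
    [0.95, 0, 0, -0.4, 0, 0, 0],
    [0.95, 0, 0, -0.6, 0, 0, 0],
    [0.95, 0, 0, -0.8, 0, 0, 0],
    [0.95, 0, 0, -1, 0, 0, 0],
    [0.95, 0, 0, -1, 0, 0, 0],
    [0.95, 0, 0, -1, 0, 0, 0]
  ]
}}

```text
clock: 29.82
tcp_pos: [0.513, 0.3889, 0.1664]
orientation: [2.35, 2.084, 0.008]
contact_force: [-0.6, -0.5, -0.5]
grip_width: 0.0808
```

Emit:
{"api": "send_rows", "payload": {
  "deltas": [
    [0.95, -0.3, 0, -0.1, 0, 0, 0],
    [0.95, -0.6, 0, -0.3, 0, 0, 0],
    [0.95, -0.9, 0, -0.3, 0, 0, 0],
    [0.95, -1, 0, -0.3, 0, 0, 0],
    [0.95, -1, 0, -0.3, 0, 0, 0],
    [0.95, -1, 0, -0.3, 0, 0, 0]
  ]
}}

```text
clock: 30.32
tcp_pos: [0.4942, 0.2359, 0.2078]
orientation: [2.354, 2.079, -0.003]
contact_force: [0.3, 0.3, -0.5]
grip_width: 0.0815
```

Run:
```python
from bench import r
from h import *
o_=r.get_obs();print(o_["tcp_pos"],o_["grip_width"],o_["contact_force"])
t=r.grab_frame("top");s=r.grab_frame("scene");prof(t,xs=range(10,60,2))
A=cv2.resize(t["pixels"][150:300,165:365],(400,300),interpolation=2);B=cv2.resize(s["pixels"][160:310,250:450],(400,300),interpolation=2)
cv2.imwrite("pics/f.png",np.hstack([A,B])[:,:,::-1])
```

```text
[0.49419081 0.23589088 0.20784669] 0.08148787790078384 [ 0.3472062   0.34213489 -0.45183868]
10:129 12:125 14:124 16:125 18:128 20:131 22:134 24:137 26:140 28:142 30:145 32:147 34:149 36:151 38:153 40:155 42:157 44:158 46:160 48:161 50:163 52:164 54:165 56:166 58:168
```

View pics/f.png

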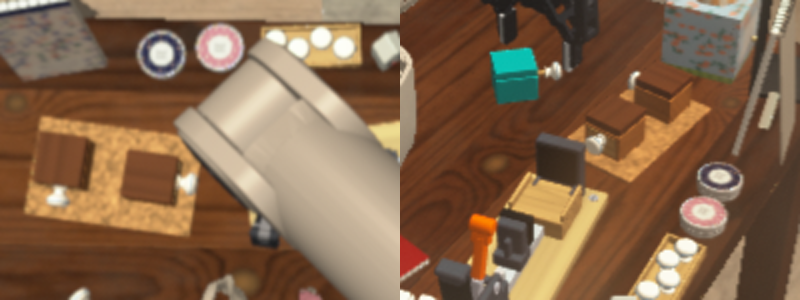

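The final picture shows the box upright on the empty half of the mat (left panel near (150,177)) with its knob flush. The finished box is untouched, the jaw is right back and the trigger is at rest. I'm handing in.

```bash
python3 -c "
from bench import r
print(r.hand_in())"
```

```text
the job is handed in; nothing more can be done
None
```

The knob is home, and the box stands upright on the empty half of the mat beside the finished box. I handed in at about 30 s of the 72 s allowed.

**Pumping:** Three pulls clicked, and the image showed the jaw advancing about 6 mm each time. On the fourth pull the jaw stopped moving about 12 mm short of a full pull. I let the trigger back at about 14 N.

**Release and placing:** I held the thumb release down until the jaw was right back, which the image confirmed before and after I let go. I then lifted the box at 30 N grip and set it down. The contact force at touchdown was about 6 N.

**Last checks:**
- The final picture shows the knob flush and the trigger at rest.
- The finished box and the tins are where they were. The houses are outside that picture, but the arm never went near them.
- The gripper is clear, with forces near zero.

**What disagreed or went wrong:**
- **Fingertips:** the closed fingertips turned out to be about 10 mm behind the TCP, not 11 mm ahead as stated. Because of this, my first touch rode on top of the trigger nose with about 32 N upward. I backed off without a click and redid it lower.
- **Release stop:** I pressed the release against its stop at about 33 N for a moment before easing to about 8 N.

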